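# Wedge a block tight in the bench jig

### The job

Stand the tenoned wooden block, tenon up, in the bay of the jig between the captive wedge and the fence. Then take the hammer and drive the wedge in with several separate light taps on its thick end, drawing the hammer well clear between taps, until the wedge stops advancing and holds the block tight against the fence. Lay the hammer back on its rest the way it lay; touch the wedge only with the hammer and leave the other things on the bench where they are.

Things in the scene. Friction and masses are not known exactly. Their poses are not given: they have to be found in the camera images.
- jig: Fixed wooden jig. Origin on the bench top near its middle; x roughly away from the robot, y left, z up; yaw varies. Plywood core 34 mm high, x -75..100, y -30..140 mm. On its top, from low x: slanting cleat (top z 56, between x -62 and -2), wedge, bay, fence. An end stop (x 2..58, y 113..129, top z 70) shuts the bay at the left. The wedge's thick end overhangs the core to the right.
- bay (a point): Middle of the bay floor (26.5, 74, 34 mm in the jig, axes as the jig's). The block's underside goes here, its x along the jig's x (either way round); there are then 4 mm to the end stop and about 2 to 7 mm each to wedge and fence.
- lamp (a point): Middle of the underside of a flat work lamp fixed to the jig, 239 mm above the bench: 70 (x) x 130 (y) x 15 mm, at x -110..-40, y -215..-85 in the jig. It hangs over the place where the hand strikes, so an upright gripper does not fit there: tilt it 30 to 50 degrees, fingers pointing to +x and down, hand leaning back to -x, handle level, and come in from -x under the lamp.
- lamp_post (a point): Foot of the lamp's post (16 mm diameter, at x 125, y -150 mm in the jig), on a low board x 100..150, y -170..-20, 14 mm high. From its top a bar (16 mm wide, z 252..264) runs along -x over the lamp to x -77.
- fence: Fixed wooden fence of the jig, 25 x 140 x 32 mm, its x and y parallel to the jig's; origin at the middle of the lower edge of the face that looks to the bay, 34 mm above the bench. It sits 52 to 55 mm from the jig's y axis, varying, so the depth at which the wedge becomes tight varies too.
- wedge: Dark wooden wedge captive in the jig, 29 mm high (z 35.5..64.5), 170 mm long, 48 mm thick at the butt (the right, low-y end), 14 mm at the tip. With the slide at 0 it has the jig's frame: straight face at x = 0 looking to the fence, butt at y = -115, tip at y = 55 mm. It cannot be lifted out.
- wedge_slide (a joint): How far the wedge is driven in, 0 to 0.085 m, along jig direction (0.196, 0.981, 0), so 1 mm nearer to the fence for each 5 mm. Rubs with about 6 N, stays where it is left. It starts at 0 to 8 mm and is tight at about 40 to 65 mm, depending on the fence; 12 to 20 N on the butt then leave it well tight.
- wedge_butt (a point): Middle of the butt's flat square end face, 50 mm above the bench; it moves with the wedge. The face is 48 x 29 mm and looks to -y of the jig: strike here, towards +y of the jig.
- hammer: Loose two-faced hammer, 0.32 kg. Origin at the centre of the steel head, a cylinder 28 mm in diameter and 84 mm long along the hammer's y, both flat faces (at y = +-42 mm) good for striking. The wooden handle runs along -x from the head to x = -135 mm, 22 mm wide (y) and 26 mm high (z), axis at the origin's height. It lies level on its rest, axis 50 mm above the bench.
- hammer_grip (a point): On the handle's axis, 60 mm from the head's centre; a good place to grip across the 22 mm width. The gripper may tilt in the plane of the handle. There is free space under the handle down to 10 mm above the bench between 26 and 110 mm from the head's centre.
- rest: Fixed hammer rest, base 190 x 80 x 10 mm, origin at the middle of its underside on the bench; x points as the hammer's x. The head lies on a flat block (top at z = 36, x 46..74, y -30..30 mm), the handle's end on another (top at z = 37, x -71..-49). The hammer's origin lies at x = 60, y = 0, z = 50 mm in it.
- block: Loose wooden block 44 x 70 x 40 mm (x, y, z) with a tenon 22 x 46 x 28 mm centred on top (68 mm high in all), 0.1 to 0.2 kg; origin at the middle of the underside. It stands tenon up on a cork pad 12 mm high. Grip it by the tenon.
- pad: Fixed cork pad 100 x 110 x 12 mm under the block at the start; origin at the middle of its underside.
- glue: Bystander: plastic glue bottle, 52 mm diameter, 150 mm high; origin at the underside's centre.
- tin: Bystander: tin can, 80 mm diameter, 100 mm high; origin at the underside's centre.
- tape: Bystander: roll of tape lying flat, 100 mm diameter, 25 mm high; origin at the underside's centre.
- offcut: Bystander: board offcut 60 x 130 x 18 mm; origin at the underside's centre.
- spare_wedge: Bystander: small loose wedge 26 x 90 x 26 mm lying on the bench; not used. Origin at the underside, mid-length.
- tape_measure: Bystander: tape measure 68 x 36 x 58 mm; origin at the underside's centre.
- sanding_block: Bystander: cork sanding block 100 x 60 x 34 mm; origin at the underside's centre.
Things that resemble listed ones, but are neither listed nor needed, are in the scene too. Leave any red look-alike of the hammer alone. Leave any red look-alike of the block alone.

How it is judged:
By the outcome, as a careful person would: the job done as asked, in the order asked, and still so for the second after the job is handed in, with the robot touching nothing.
It also fails if it takes over 72 s, if anything falls off the work surface, if the arm or the gripper's body presses on something with over 40 N, if the wrist force passes 120 N, or if a joint passes its speed limit or range.

### The arm

A 6-joint arm with a two-finger parallel gripper is mounted at the origin on the work surface. World frame = base frame: x ahead of the robot, y to its left, z up, the work surface at z = 0. Lengths are in m, angles in rad, forces in N, time in s.
With the tool pointing down it reaches from about 0.275 to 0.875 m from the base axis. Payload 12.5 kg.
Tool frame: the origin (TCP) lies at the very end of the fingers, on their centre line; the grasp point (between the pads) lies bot.grasp_offset behind it (bot.grasp_offset is the distance from the TCP to the grasp point, in m); z points along the fingers, x is the direction in which the jaws open and shut, and the axes are right-handed (so a half turn about z gives the same grasp; the last joint's range is limited). The gripper opens to 85 mm and grips with 20 to 120 N. Pads are 22 mm wide; open, the fingers measure 114 mm over their backs; the gripper's body (76 mm by 85 mm) begins 54 mm behind the grasp point. The pads swing forward as they close: fully open they stand 13 mm farther back than shut.
Start: joints at [-1.262, 0.351, 1.652, -0, 1.139, -0.085], TCP at [0.211, -0.508, 0.231] pointing down, gripper open.
Joint ranges: [-2.75, 2.75], [-0.79, 2.1], [0.01, 2.65], [-1.57, 4.71], [0.07, 3.14], [-2.87, 2.87]. Speed limits (rad/s): [2.22, 2.22, 2.79, 3.14, 3.14, 3.14].

### API

Orientations are given as a rotation vector (axis times angle).
In Python, from rig import bot gives the robot as it stands. The module is installed in compiled form; this text tells all that it offers.
- The arm moves only by the shell command python3 -m jog 'ROWS' [OPENING]. ROWS is JSON, a list of rows, each a list of 2 entries, a list of its own where there are three numbers: the shift along the tool's x, y, z in units of 0.2 m (1.0 is 0.2 m), then the turn, a rotation vector about the tool's x, y, z in units of 4 degrees (1.0 is 4 degrees). In form: [[[x, y, z], [rx, ry, rz]], ...]. A call has 1 to 5 rows; each row shifts and turns the pose as measured when the row begins, along the tool's axes as they then stand; what a row does not reach is not made up. A row lasts 1/10 s, in which the tool goes at most 50 mm and 8.59 degrees, less where a joint would pass 70% of its speed; a pose out of reach is approached as far as the arm can. A call with a number of a shift or a turn outside -1 to 1 is refused whole. A call with a gripper value outside its range is refused whole. OPENING is the closure in counts, from 0 (fully open) to 255 (shut), set as the call begins (- or left out, the last holds). The fingers move at their own pace and stop on an object; the grip force is fixed at half the most. Time passes only in rows, so rows that do not move let the fingers close. It gives the time, the measured TCP pose, the force and the opening at its end, in the units of the state.
- bot.get_state(): the state, without advancing time (a new reading comes with each control period).
- bot.camera(name): name is "scene" or "top" or "wrist"; returns a dict with "img" (420x560x3 uint8, red, green, blue), "fov_y" (degrees; the focal length in pixels is half the picture's height over the tangent of half this angle, whatever the lens; pixels are square), "cx", "cy" (the principal point, pixels), "xyz" and "orientation" of the camera in the world. Camera axes: x right, y down, z forward; pixel columns grow to the right and rows downward; lengths in m; the calibration is good to about 2 mm. A picture is of the moment at which its call begins. There is no depth.
- bot.close_job(): hands the job in, once; it reports no verdict.
The state is a dict: "time_s": time; "qpos": joint angles; "joint_vel": joint speeds; "joint_efforts": joint torques, N m; "eef_pos": TCP position; "orientation": TCP orientation; "contact_force": force on the tool from outside, world axes, zero at the start; "torque": the same for the moment, N m; "opening": finger opening in m.
Only numpy, scipy, OpenCV 4.12 (cv2) and the standard library are available. Lean on these libraries where they do the work, as an engineer would, in place of code of your own. Each camera call takes 0.05 s, during which the arm holds its last target. There are 200 camera calls.

## Working session

There is one attempt and no reset: what is moved stays moved. The work goes in short steps, Python scripts to look and compute and a shell command to move; the robot and the scene stay as the last step left them, time stands still between calls to the robot, and variables do not carry over. Pictures are saved under pics/ and viewed, about 8 in all and at most 12, crops included, and the job is handed in when it is done.

```bash
mkdir -p pics; cat > h.py <<'E'
import numpy as np, cv2
from rig import bot
from scipy.spatial.transform import Rotation as R
def snap(name,fn,crop=None,scale=1):
    c=bot.camera(name); im=c["img"][:,:,::-1].copy()
    np.save("pics/"+fn+".npy",im)
    import pickle; pickle.dump({k:v for k,v in c.items() if k!="img"},open("pics/"+fn+".pkl","wb"))
    save(im,fn,crop,scale); return c
def save(im,fn,crop=None,scale=1):
    if crop: u0,v0,u1,v1=crop; im=im[v0:v1,u0:u1]
    if scale!=1: im=cv2.resize(im,None,fx=scale,fy=scale,interpolation=cv2.INTER_CUBIC)
    cv2.imwrite("pics/"+fn+".png",im)
def load(fn):
    import pickle; return pickle.load(open("pics/"+fn+".pkl","rb"))
def rot(o): 
    o=np.array(o); return R.from_rotvec(o) if o.size==3 else R.from_matrix(o)
def px2w(c,u,v,z):
    f=210/np.tan(np.radians(c["fov_y"])/2)
    d=rot(c["orientation"]).apply([(u-c["cx"])/f,(v-c["cy"])/f,1]); p=np.array(c["xyz"])
    return p+d*(z-p[2])/d[2]
def w2px(c,P):
    f=210/np.tan(np.radians(c["fov_y"])/2)
    q=rot(c["orientation"]).inv().apply(np.array(P)-c["xyz"])
    return np.array([c["cx"]+f*q[0]/q[2],c["cy"]+f*q[1]/q[2]])
E
python3 - <<'E'
from h import *
for n in("top","scene"):
    c=snap(n,n+"0",scale=1.4); print(n,c["fov_y"],c["cx"],c["cy"],c["xyz"],c["orientation"])
print(bot.get_state(),bot.grasp_offset)
E
```

```text
top 50.40375792766632 279.9264695404649 209.56733054300162 [ 0.39888401 -0.02670537  1.5196329 ] [-2.16918054  2.20297061 -0.09701103]
scene 56.07380492823142 281.4386451587139 206.67263429753714 [ 1.01256878 -0.4432947   0.93569146] [-2.22703246 -1.08093905  0.39711748]
{'time_s': 0.1, 'qpos': array([-1.26163670e+00,  3.51179782e-01,  1.65237333e+00,  4.56758476e-06,
        1.13906645e+00, -8.46363677e-02]), 'joint_vel': array([ 0.00112254, -0.00220382, -0.00337002, -0.00089293, -0.0008863 ,
       -0.00054675]), 'joint_efforts': array([ 8.26413798e-04, -5.06831288e+01, -2.91875446e+01, -1.03078235e-04,
        2.66916206e-03, -9.56706820e-07]), 'eef_pos': array([ 0.21094904, -0.50761738,  0.23080863]), 'orientation': array([-2.61255861e+00,  1.74358762e+00,  1.25688427e-03]), 'contact_force': array([-0.3174456 ,  0.33792527, -0.65108361]), 'torque': array([ 0.01877708,  0.00128076, -0.01319409]), 'opening': 0.08552762362400636} 0.0187
```

View pics/top0.png

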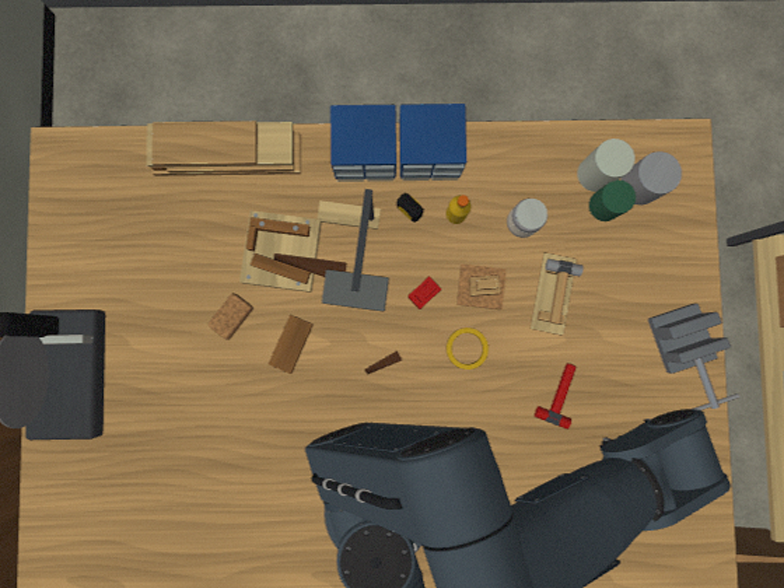

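View pics/scene0.png

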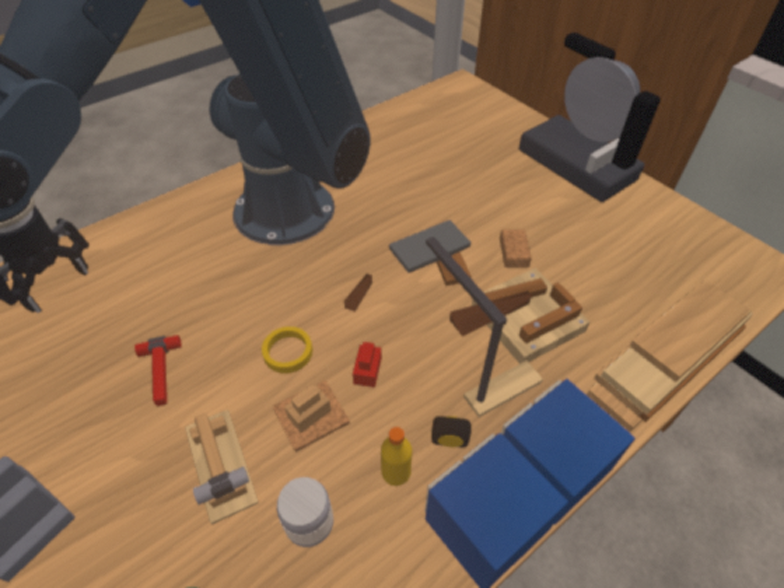

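The top view (1.4x) shows:
- **Jig:** about (280,255).
- **Lamp:** (355,290).
- **Block candidates:** the wooden one on the cork pad at (483,286) and a red one at (424,292). The wooden one on cork fits.
- **Hammer candidates:** the steel and wood one on its rest at (560,290) and a red one at (556,400). The one on the rest fits.

I'll confirm both in one enlarged crop.

```bash
python3 - <<'E'
from h import *
im=np.load("pics/top0.npy"); save(im,"crop1",(165,130,425,245),3)
E
```

```text
(no output)
```

View pics/crop1.png

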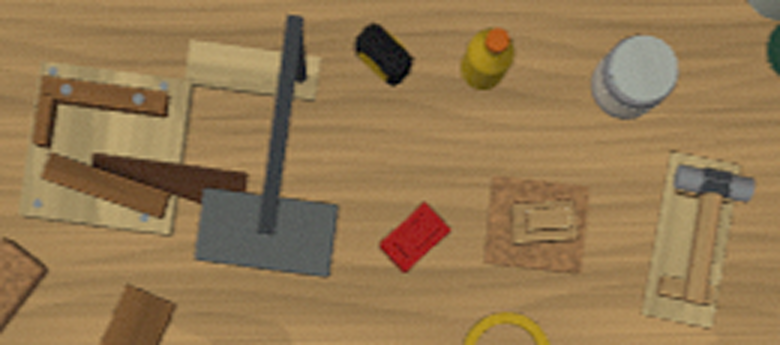

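Confirmed: the wooden tenoned block on cork is at crop (545,222), and the steel-headed hammer on its rest has its head at (715,182). The red block is at (415,237). Next I'll work out poses.

```bash
cat >> h.py <<'E'
from scipy.optimize import least_squares
def fit(c,pix,pts):
    pts=np.array(pts)/1000.; pix=np.array(pix)
    def P(s): 
        cc,ss=np.cos(s[2]),np.sin(s[2]); return np.c_[s[0]+cc*pts[:,0]-ss*pts[:,1],s[1]+ss*pts[:,0]+cc*pts[:,1],pts[:,2]]
    g=px2w(c,*pix.mean(0),pts[:,2].mean())
    r=least_squares(lambda s:np.ravel([w2px(c,p) for p in P(s)]-pix),[g[0],g[1],0],loss="soft_l1")
    return r.x,np.abs(r.fun).reshape(-1,2).max(1).round(1)
E
python3 - <<'E'
from h import *
c=load("top0"); o=lambda L:np.array(L)/3.+[165,130]-[1/3,1/3]
print("jig",fit(c,o([(45,63),(188,80),(172,235),(22,215),(204,188),(340,205),(328,277),(195,260),(322,58)]),
 [(100,140,34),(100,-30,34),(-75,-30,34),(-75,140,34),(-40,-85,254),(-40,-215,254),(-110,-215,254),(-110,-85,254),(150,-170,14)]))
print("pad",fit(c,o([(490,177),(590,185),(580,272),(485,265)]),[(50,55,12),(50,-55,12),(-50,-55,12),(-50,55,12)]))
print("tenon",[px2w(c,*o([p])[0],.08) for p in [(525,206),(574,208),(572,237),(523,235)]], px2w(c,*o([(548,222)])[0],.08))
print("hammer head ends",[px2w(c,*o([p])[0],.05) for p in [(677,180),(752,189),(700,300)]])
print("rest",fit(c,o([(670,150),(742,160),(714,327),(642,313)]),[(95,40,10),(95,-40,10),(-95,-40,10),(-95,40,10)]))
for n,p in dict(glue=(495,40),tin=(635,65),tape=(508,345),red=(415,237),tm=(383,55)).items(): print(n,px2w(c,*o([p])[0],.05).round(3))
E
```

```text
jig (array([ 0.60234927,  0.17114006, -0.14528043]), array([1. , 1.4, 0.5, 1.1, 0.3, 0.2, 1. , 0.1, 0.2]))
pad (array([ 0.53133937, -0.25876759, -0.09988338]), array([0.4, 0.8, 0.5, 0.2]))
tenon [array([ 0.54579411, -0.23672113,  0.08      ]), array([ 0.54283035, -0.28977359,  0.08      ]), array([ 0.51137671, -0.28668765,  0.08      ]), array([ 0.51434264, -0.2337274 ,  0.08      ])] [ 0.52803782 -0.26116652  0.08      ]
hammer head ends [array([ 0.575294  , -0.41044574,  0.05      ]), array([ 0.56404164, -0.49336603,  0.05      ]), array([ 0.44208508, -0.4311138 ,  0.05      ])]
rest (array([ 0.5146163 , -0.43567966, -0.19977   ]), array([0.3, 0.6, 0.3, 0.5]))
glue [ 0.735 -0.212  0.05 ]
tin [ 0.705 -0.368  0.05 ]
tape [ 0.396 -0.218  0.05 ]
red [ 0.516 -0.119  0.05 ]
tm [ 0.72  -0.087  0.05 ]
```

```bash
cat >> h.py <<'E'
def down(yaw,tilt=0):
    "tool pointing down, tool x at yaw"
    y=np.radians(yaw); return R.from_matrix(np.array([[np.cos(y),np.sin(y),0],[np.sin(y),-np.cos(y),0],[0,0,-1]]).T)
def plan(pos,Rt,N):
    s=bot.get_state(); p=np.array(s["eef_pos"]); Rc=rot(s["orientation"])
    w=(Rc.inv()*Rt).as_rotvec(); d=(np.array(pos)-p)/N
    print("N",N,"turn/row (4deg)",(np.degrees(w)/N/4).round(2),"mm/row",round(np.linalg.norm(d)*1e3,1))
    for i in range(N): print((( Rc*R.from_rotvec(w*i/N)).inv().apply(d)/.2).round(3).tolist(),end=" ")
    print()
def st():
    s=bot.get_state(); Rc=rot(s["orientation"]).as_matrix()
    print("t",round(s["time_s"],2),"p",np.round(s["eef_pos"],4),"x",Rc[:,0].round(3),"z",Rc[:,2].round(3),"F",np.round(s["contact_force"],1),"op",round(s["opening"],4))
E
python3 -c "
from h import *
plan((.53,-.26,.2),down(-5),16)"
```

```text
N 16 turn/row (4deg) [-0.    0.   -0.98] mm/row 25.3
[-0.033, -0.122, 0.01] [-0.025, -0.124, 0.01] [-0.016, -0.125, 0.01] [-0.008, -0.126, 0.01] [0.001, -0.126, 0.01] [0.009, -0.126, 0.01] [0.018, -0.125, 0.01] [0.026, -0.123, 0.01] [0.035, -0.121, 0.01] [0.043, -0.119, 0.01] [0.051, -0.115, 0.01] [0.059, -0.112, 0.01] [0.066, -0.108, 0.01] [0.073, -0.103, 0.01] [0.08, -0.098, 0.01] [0.087, -0.092, 0.01]
```

```bash
python3 -m jog '[[[-0.03,-0.12,0.01],[0,0,-1]],[[-0.025,-0.125,0.01],[0,0,-1]],[[-0.015,-0.125,0.01],[0,0,-1]],[[-0.01,-0.125,0.01],[0,0,-1]],[[0,-0.125,0.01],[0,0,-1]]]' 0
python3 -m jog '[[[0.01,-0.125,0.01],[0,0,-1]],[[0.02,-0.125,0.01],[0,0,-1]],[[0.025,-0.125,0.01],[0,0,-1]],[[0.035,-0.12,0.01],[0,0,-1]],[[0.045,-0.12,0.01],[0,0,-1]]]'
python3 -m jog '[[[0.05,-0.115,0.01],[0,0,-1]],[[0.06,-0.11,0.01],[0,0,-1]],[[0.065,-0.11,0.01],[0,0,-1]],[[0.075,-0.105,0.01],[0,0,-1]],[[0.08,-0.1,0.01],[0,0,-1]]]'
python3 -c "
from h import *
st();plan((.53,-.26,.2),down(-5),4)"
```

```text
time_s: 0.6
eef_pos: [0.3106, -0.4285, 0.2191]
orientation: [-2.879, 1.252, 0.004]
contact_force: [-0.2, -0.3, 0.3]
opening: 0.0855
time_s: 1.1
eef_pos: [0.4121, -0.3445, 0.2074]
orientation: [-3.056, 0.71, 0.007]
contact_force: [-0.2, 0.3, -0.8]
opening: 0.0856
time_s: 1.6
eef_pos: [0.5114, -0.2569, 0.1956]
orientation: [-3.132, 0.145, 0.01]
contact_force: [-0.4, 0.2, 0.3]
opening: 0.0857
t 1.6 p [ 0.5114 -0.2569  0.1956] x [ 0.996 -0.092 -0.007] z [-0.006  0.007 -1.   ] F [-0.4  0.2  0.3] op 0.0857
N 4 turn/row (4deg) [-0.02  0.02 -0.02] mm/row 4.8
[0.024, 0.002, -0.006] [0.024, 0.002, -0.006] [0.024, 0.002, -0.006] [0.024, 0.002, -0.006]
```

```bash
python3 -m jog '[[[0.06,0.008,-0.01],[0,0,0]],[[0.03,0,0],[0,0,0]],[[0,0,0],[0,0,0]]]'
python3 - <<'E'
from h import *
st();c=snap("wrist","w1",scale=1.4); print(c["xyz"],c["cx"],c["cy"],c["fov_y"])
E
```

```text
time_s: 1.9
eef_pos: [0.531, -0.2574, 0.196]
orientation: [-3.13, 0.136, 0.013]
contact_force: [0.0, 0.0, -0.2]
opening: 0.0855
t 1.9 p [ 0.531  -0.2574  0.196 ] x [ 0.996 -0.087 -0.009] z [-0.008  0.009 -1.   ] F [ 0.   0.  -0.2] op 0.0855
[ 0.53728023 -0.19036728  0.33870253] 282.65031904939855 203.77038125009847 70.44531100613152
```

View pics/w1.png

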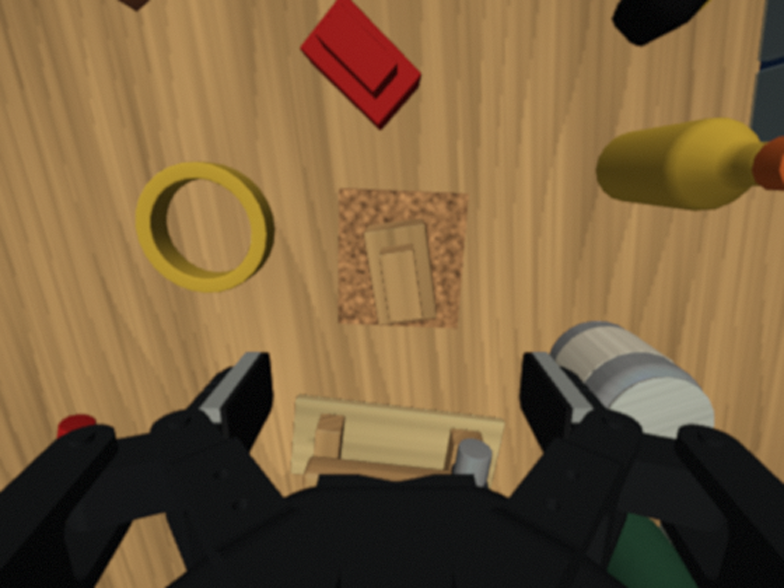

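The wrist view (1.4x) shows the block on the pad. Tenon top corners are about (380,251), (413,246), (422,319) and (388,324). The shoulder's upper corners are at (365,230) and (423,222).

```bash
python3 - <<'E'
from h import *
c=load("w1"); o=np.array([(380,251),(413,246),(422,319),(388,324),(365,230),(423,222),(437,316)])/1.4
print(fit(c,o,[(-11,23,80),(11,23,80),(11,-23,80),(-11,-23,80),(-22,35,52),(22,35,52),(22,-35,52)]))
for p in o[:4]: print(px2w(c,*p,.08).round(4))
for p in [(340,190),(467,192),(457,328),(338,324)]: print(px2w(c,p[0]/1.4,p[1]/1.4,.012).round(4))
E
```

```text
(array([ 0.53225643, -0.26059195,  0.04542133]), array([1. , 1.4, 1.7, 2.4, 1.8, 2.2, 0.9]))
[ 0.521  -0.2373  0.08  ]
[ 0.542  -0.2359  0.08  ]
[ 0.5442 -0.2848  0.08  ]
[ 0.5216 -0.2864  0.08  ]
[ 0.4907 -0.1998  0.012 ]
[ 0.5875 -0.2097  0.012 ]
[ 0.5746 -0.3199  0.012 ]
[ 0.4759 -0.3082  0.012 ]
```

```bash
python3 -c "
from h import *
plan((.5322,-.2608,.115),down(2.5),3)"
```

```text
N 3 turn/row (4deg) [-0.04  0.04 -0.62] mm/row 27.0
[0.004, 0.006, 0.135] [0.004, 0.006, 0.135] [0.003, 0.006, 0.135]
```

```bash
python3 -m jog '[[[0.004,0.006,0.135],[-0.04,0.04,-0.62]],[[0.004,0.006,0.135],[-0.04,0.04,-0.62]],[[0.004,0.006,0.135],[-0.04,0.04,-0.62]],[[0,0,0],[0,0,0]]]'
python3 -c "
from h import *
st();plan((.5322,-.2608,.056),down(2.5),4)"
```

```text
time_s: 2.35
eef_pos: [0.5303, -0.2625, 0.1135]
orientation: [3.14, 0.068, 0.002]
contact_force: [-0.6, -0.0, -0.9]
opening: 0.0854
t 2.35 p [ 0.5303 -0.2625  0.1135] x [0.999 0.043 0.001] z [ 0.001 -0.001 -1.   ] F [-0.6 -0.  -0.9] op 0.0854
N 4 turn/row (4deg) [ 0. -0. -0.] mm/row 14.4
[0.002, -0.002, 0.072] [0.002, -0.002, 0.072] [0.002, -0.002, 0.072] [0.003, -0.002, 0.072]
```

```bash
python3 -m jog '[[[0.005,-0.004,0.08],[0,0,0]],[[0.003,-0.003,0.08],[0,0,0]],[[0.001,-0.001,0.07],[0,0,0]],[[0,0,0.055],[0,0,0]],[[0,0,0],[0,0,0]]]'
python3 -c "
from h import *
st()"
python3 -m jog '[[[0,0,0],[0,0,0]],[[0,0,0],[0,0,0]],[[0,0,0],[0,0,0]],[[0,0,0],[0,0,0]],[[0,0,0],[0,0,0]]]' 200
python3 -m jog '[[[0,0,0],[0,0,0]],[[0,0,0],[0,0,0]]]'
```

```text
time_s: 2.85
eef_pos: [0.5322, -0.2626, 0.0573]
orientation: [3.138, 0.058, 0.006]
contact_force: [0.1, -0.1, 0.2]
opening: 0.0853
t 2.85 p [ 0.5322 -0.2626  0.0573] x [0.999 0.037 0.004] z [ 0.004 -0.003 -1.   ] F [ 0.1 -0.1  0.2] op 0.0853
time_s: 3.35
eef_pos: [0.5334, -0.2633, 0.0595]
orientation: [3.137, 0.058, 0.01]
contact_force: [0.6, -0.1, -1.9]
opening: 0.0207
time_s: 3.55
eef_pos: [0.5332, -0.2632, 0.0594]
orientation: [3.137, 0.058, 0.01]
contact_force: [-0.2, -1.0, -2.0]
opening: 0.0207
```

```bash
python3 -m jog '[[[0,0,-0.15],[0,0,0]],[[0,0,-0.25],[0,0,0]],[[0,0,-0.25],[0,0,0]],[[0,0,-0.25],[0,0,0]],[[0,0,-0.25],[0,0,0]]]'
python3 -m jog '[[[0,0,-0.25],[0,0,0]],[[0,0,-0.1],[0,0,0]]]'
python3 -c "
from h import *
st();plan((.61,.12,.36),down(-8.3),9)"
```

```text
time_s: 4.05
eef_pos: [0.5287, -0.2604, 0.2866]
orientation: [-3.136, -0.057, 0.013]
contact_force: [1.7, -1.3, -2.1]
opening: 0.0206
time_s: 4.25
eef_pos: [0.5293, -0.2608, 0.3617]
orientation: [-3.139, -0.057, 0.006]
contact_force: [0.2, -0.1, -1.4]
opening: 0.0211
t 4.25 p [ 0.5293 -0.2608  0.3617] x [ 0.999  0.037 -0.004] z [-0.004  0.002 -1.   ] F [ 0.2 -0.1 -1.4] op 0.0211
N 9 turn/row (4deg) [-0.    0.01  0.29] mm/row 43.2
[0.053, -0.21, 0.001] [0.048, -0.211, 0.001] [0.044, -0.212, 0.001] [0.04, -0.213, 0.001] [0.035, -0.213, 0.001] [0.031, -0.214, 0.001] [0.027, -0.215, 0.001] [0.023, -0.215, 0.001] [0.018, -0.215, 0.001]
```

```bash
python3 -m jog '[[[0.053,-0.21,0],[0,0,0.29]],[[0.048,-0.21,0],[0,0,0.29]],[[0.044,-0.21,0],[0,0,0.29]],[[0.04,-0.21,0],[0,0,0.29]],[[0.035,-0.21,0],[0,0,0.29]]]'
python3 -m jog '[[[0.03,-0.21,0],[0,0,0.29]],[[0.027,-0.215,0],[0,0,0.29]],[[0.023,-0.215,0],[0,0,0.29]],[[0.018,-0.215,0],[0,0,0.29]],[[0,0,0],[0,0,0]]]'
python3 - <<'E'
from h import *
st();c=snap("wrist","w2",scale=1.4)
E
```

```text
time_s: 4.75
eef_pos: [0.5752, -0.049, 0.3653]
orientation: [3.137, -0.12, 0.003]
contact_force: [0.9, -0.2, -1.3]
opening: 0.0211
time_s: 5.25
eef_pos: [0.6129, 0.1307, 0.3632]
orientation: [3.13, -0.247, -0.002]
contact_force: [0.4, -0.5, -2.0]
opening: 0.0208
t 5.25 p [0.6129 0.1307 0.3632] x [ 0.988 -0.157 -0.001] z [-0.001 -0.001 -1.   ] F [ 0.4 -0.5 -2. ] op 0.0208
```

View pics/w2.png

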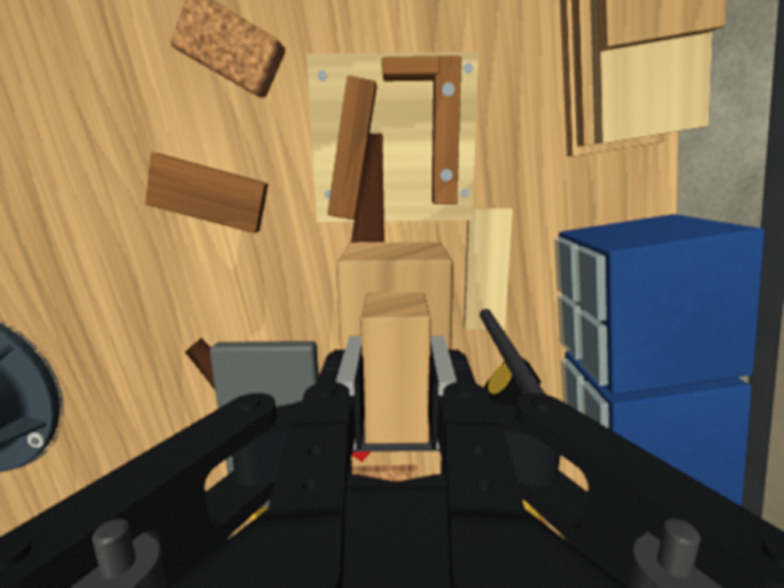

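The wrist view (1.4x) shows the block held square in the hand and the jig in full. Core corners are (307,54), (478,54) and (317,221), the fence's bay edge runs (438,78) to (433,202), and the wedge's face runs (383,134) to (385,242).

```bash
python3 - <<'E'
from h import *
c=load("w2")
pix=np.array([(307,54),(478,54),(317,221)])/1.4
s,r=fit(c,pix,[(-75,140,34),(100,140,34),(-75,-30,34)]); print(s,r)
pix=np.vstack([pix,np.array([(468,220),(384,79),(511,209),(509,329.)])/1.4])
s,r=fit(c,pix,[(-75,140,34),(100,140,34),(-75,-30,34),(100,-30,34),(2,113,70),(150,-20,14),(150,-170,14)]); print(s,r)
def jig(u,v,z):
    w=px2w(c,u/1.4,v/1.4,z)[:2]-s[:2]; k,q=np.cos(s[2]),np.sin(s[2]); return np.round([1e3*(k*w[0]+q*w[1]),1e3*(-q*w[0]+k*w[1])],1)
for n,a in dict(fence_a=(438,78,.066),fence_b=(433,202,.066),fence_r=(461,57,.066),fence_rb=(458,203,.066),tip=(383,134,.0645),face=(385,242,.0645),stop=(384,79,.070),cleat=(377,82,.056),cleat2=(352,218,.056),c00=(307,54,.034),c10=(478,54,.034),c11=(468,220,.034),c01=(317,221,.034)).items(): print(n,jig(*a))
E
```

```text
[ 0.60344556  0.17269186 -0.15343329] [0.1 0.7 0.7]
[ 0.60416951  0.17267505 -0.14649279] [0.4 1.1 0.9 3.  2.6 1.  3.2]
fence_a [ 56.  110.8]
fence_b [52.8 -6.3]
fence_r [ 77.5 128.8]
fence_rb [78.8 -7.6]
tip [ 2.1 60.8]
face [  2.3 -48. ]
stop [  4.2 109.8]
cleat [ -3.1 109.8]
cleat2 [-32.9 -23.1]
c00 [-74.6 140.5]
c10 [ 99.2 138.7]
c11 [ 95.3 -29.2]
c01 [-74.8 -28.6]
```

```bash
python3 - <<'E'
from h import *
c=load("w2"); s=bot.get_state(); p=np.array(s["eef_pos"]); Rt=rot(s["orientation"])
for off in (0,.003):
  for n,q in dict(sh=(35,40),bot=(35,0),tt=(23,68),tb=(23,40),tt_near=(-23,68)).items():
    print(off,n,[(w2px(c,p+Rt.apply([x/1e3,-(q[0]/1e3+off),0])+[0,0,-.0475+q[1]/1e3])*1.4).round(0) for x in ((-11,11) if n[0]=='t' else (-22,22))])
g=np.array([.604,.1727]); a=-.148
j=np.array([.0270,.074]); t=g+[np.cos(a)*j[0]-np.sin(a)*j[1],np.sin(a)*j[0]+np.cos(a)*j[1]]
print("bay",t); plan((t[0],t[1],.30),down(np.degrees(a)),3)
E
```

```text
0 sh [array([338., 268.]), array([458., 268.])]
0 bot [array([350., 248.]), array([445., 248.])]
0 tt [array([363., 326.]), array([434., 326.])]
0 tb [array([369., 299.]), array([427., 299.])]
0 tt_near [array([366., 452.]), array([430., 452.])]
0.003 sh [array([338., 260.]), array([458., 260.])]
0.003 bot [array([350., 241.]), array([446., 242.])]
0.003 tt [array([363., 317.]), array([434., 317.])]
0.003 tb [array([369., 291.]), array([427., 291.])]
0.003 tt_near [array([366., 445.]), array([430., 445.])]
bay [0.6416169 0.2419096]
N 3 turn/row (4deg) [ 0.01  0.01 -0.05] mm/row 44.3
[0.018, -0.194, 0.105] [0.019, -0.194, 0.105] [0.019, -0.194, 0.105]
```

```bash
cat >> h.py <<'E'
G=np.array([.604,.1727]); A=-.148
def J(x,y,z): return np.array([G[0]+np.cos(A)*x-np.sin(A)*y,G[1]+np.sin(A)*x+np.cos(A)*y,z])
def toJ(p):
    w=np.array(p)[:2]-G; return np.round(1e3*np.array([np.cos(A)*w[0]+np.sin(A)*w[1],-np.sin(A)*w[0]+np.cos(A)*w[1],p[2]]),1)
E
python3 -m jog '[[[0.019,-0.18,0.08],[0,0,0]],[[0.019,-0.19,0.1],[0,0,-0.1]],[[0.018,-0.18,0.2],[0,0,0]]]'
python3 -c "
from h import *
st();plan(J(.0275,.071,.125),down(np.degrees(A)),4)"
```

```text
time_s: 5.6
eef_pos: [0.6429, 0.2308, 0.2938]
orientation: [3.131, -0.245, 0.013]
contact_force: [1.1, -0.5, -2.0]
opening: 0.0205
t 5.6 p [0.6429 0.2308 0.2938] x [ 0.988 -0.155  0.008] z [ 0.008 -0.002 -1.   ] F [ 1.1 -0.5 -2. ] op 0.0205
N 4 turn/row (4deg) [ 0.   -0.03 -0.03] mm/row 42.3
[-0.005, -0.01, 0.211] [-0.004, -0.01, 0.211] [-0.004, -0.01, 0.211] [-0.003, -0.01, 0.211]
```

```bash
python3 -m jog '[[[-0.005,-0.01,0.21],[0,-0.03,-0.03]],[[-0.004,-0.01,0.21],[0,-0.03,-0.03]],[[-0.004,-0.01,0.21],[0,-0.03,-0.03]],[[-0.003,-0.01,0.2],[0,-0.03,-0.03]],[[0,0,0],[0,0,0]]]'
python3 - <<'E'
from h import *
st();plan(J(.0275,.071,.125),down(np.degrees(A)),1)
c=snap("wrist","w3",(150,120,430,330),2.8)
E
```

```text
time_s: 6.1
eef_pos: [0.6392, 0.2375, 0.116]
orientation: [3.129, -0.229, -0.013]
contact_force: [0.5, -0.4, -2.6]
opening: 0.021
t 6.1 p [0.6392 0.2375 0.116 ] x [ 0.989 -0.146 -0.008] z [-0.008 -0.003 -1.   ] F [ 0.5 -0.4 -2.6] op 0.021
N 1 turn/row (4deg) [0.07 0.11 0.03] mm/row 9.5
[0.011, -0.008, -0.045]
```

View pics/w3.png

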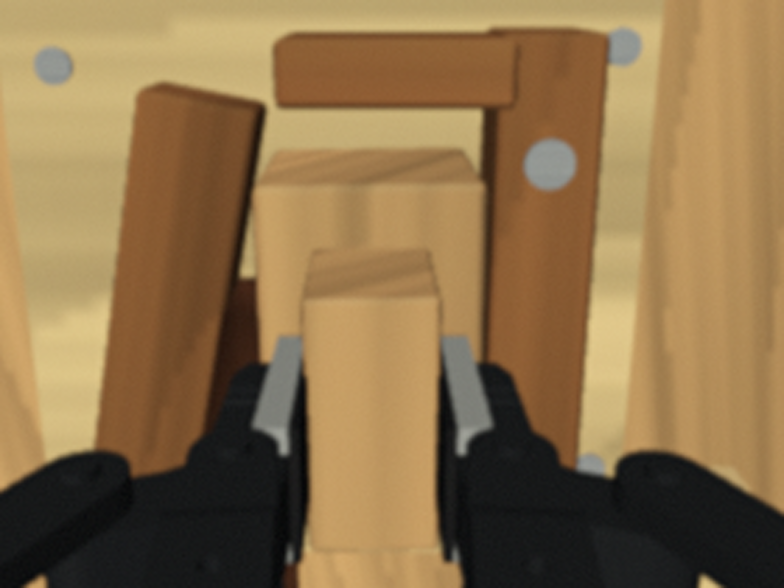

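The crop shows the block above the bay, between the wedge (left, 240,290) and the fence edge (490,110), with the end stop's front edge at row 103.

```bash
python3 - <<'E'
from h import *
c=load("w3"); s=bot.get_state(); zb=s["eef_pos"][2]-.0475
for n,(u,v,z) in dict(botL=(273,150,zb),botR=(463,150,zb),shL=(255,185,zb+.04),shR=(484,183,zb+.04),stopL=(276,105,.07),stopR=(515,105,.07),fence=(518,75,.066),fenceR=(606,36,.066),fenceb=(490,300,.066),tip=(240,280,.0645),tip2=(258,282,.0645),screw=(550,165,.066)).items():
    print(n,toJ(px2w(c,150+u/2.8,120+v/2.8,z)))
print(toJ(s["eef_pos"]))
E
```

```text
botL [  1.9 105.   72. ]
botR [ 44.7 105.1  72. ]
shL [  3.5 105.8 112. ]
shR [ 44.5 106.3 112. ]
stopL [  2.6 114.8  70. ]
stopR [ 56.3 115.   70. ]
fence [ 57.3 121.3  66. ]
fenceR [ 76.5 130.   66. ]
fenceb [53.2 67.  66. ]
tip [-8.1 71.3 64.5]
tip2 [-3.7 70.8 64.5]
screw [ 65.8 100.6  66. ]
[ 26.9  69.9 119.5]
```

```bash
python3 -c "
from h import *
st();plan(J(.0299,.0744,.116),down(np.degrees(A)),2)"
```

```text
t 6.15 p [0.6409 0.2379 0.1195] x [ 0.989 -0.146 -0.003] z [-0.004 -0.002 -1.   ] F [ 1.8 -0.3 -1.5] op 0.0209
N 2 turn/row (4deg) [0.02 0.02 0.01] mm/row 3.2
[0.008, -0.011, 0.009] [0.008, -0.011, 0.009]
```

```bash
python3 -m jog '[[[0.005,-0.011,0.01],[0.02,0.02,0]],[[0.003,-0.009,0.01],[0,0,0]],[[0,0,0],[0,0,0]],[[0,0,0],[0,0,0]]]'
python3 - <<'E'
from h import *
st(); s=bot.get_state(); print(toJ(s["eef_pos"])); zb=s["eef_pos"][2]-.0475
plan(J(.0285,.074,.0835),down(np.degrees(A)),4)
c=snap("wrist","w4",(150,120,430,330),2.8)
E
```

```text
time_s: 6.55
eef_pos: [0.6472, 0.2414, 0.124]
orientation: [-3.13, 0.232, -0.014]
contact_force: [0.2, -0.3, -1.1]
opening: 0.021
t 6.55 p [0.6472 0.2414 0.124 ] x [ 0.989 -0.147  0.009] z [ 0.009  0.002 -1.   ] F [ 0.2 -0.3 -1.1] op 0.021
[ 32.6  74.4 124. ]
N 4 turn/row (4deg) [-0.01 -0.03  0.  ] mm/row 10.2
[-0.006, 0.001, 0.051] [-0.005, 0.001, 0.051] [-0.005, 0.001, 0.051] [-0.005, 0.0, 0.051]
```

View pics/w4.png

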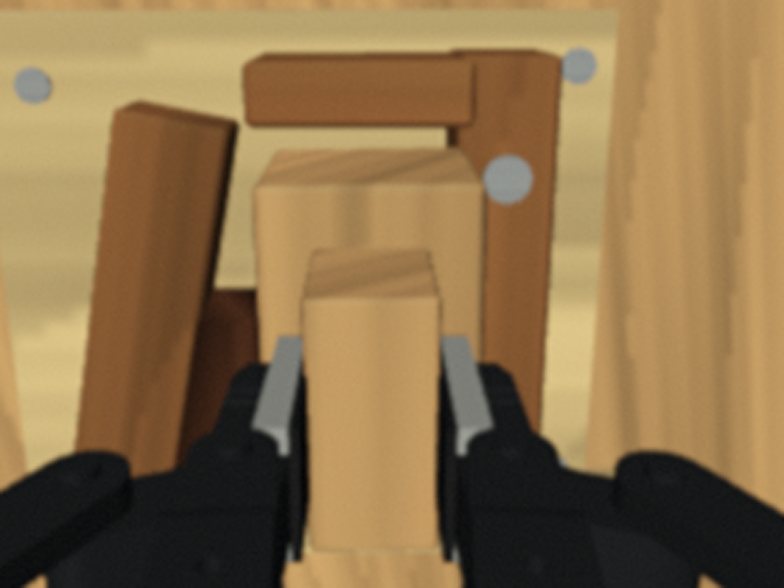

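```bash
python3 - <<'E'
from h import *
c=load("w4"); zb=.0765
for n,(u,v,z) in dict(botL=(273,150,zb),botR=(463,150,zb),shL=(255,185,zb+.04),shR=(482,183,zb+.04),stopL=(245,125,.07),stopR=(474,125,.07),fenceR=(560,57,.066),tip2=(258,290,.0645)).items():
    print(n,toJ(px2w(c,150+u/2.8,120+v/2.8,z)))
st(); print(toJ(bot.get_state()["eef_pos"]))
E
python3 -m jog '[[[0,0,0],[0,0,0]],[[0,0,0],[0,0,0]],[[0,0,0],[0,0,0]]]'
python3 -c "
from h import *
st(); print(toJ(bot.get_state()['eef_pos']))"
```

```text
botL [  9.6 109.8  76.5]
botR [ 53.4 109.8  76.5]
shL [ 10.5 110.2 116.5]
shR [ 52.2 110.5 116.5]
stopL [  2.5 114.7  70. ]
stopR [ 56.6 114.7  70. ]
fenceR [ 76.9 130.2  66. ]
tip2 [ 3.4 71.6 64.5]
t 6.6 p [0.6472 0.2415 0.1241] x [ 0.989 -0.147  0.009] z [ 0.009  0.002 -1.   ] F [-0.   0.3 -1.2] op 0.021
[ 32.6  74.4 124.1]
time_s: 6.9
eef_pos: [0.6475, 0.2416, 0.1253]
orientation: [-3.13, 0.231, -0.017]
contact_force: [0.9, 1.0, -2.0]
opening: 0.0206
t 6.9 p [0.6475 0.2416 0.1253] x [ 0.989 -0.147  0.01 ] z [ 0.011  0.003 -1.   ] F [ 0.9  1.  -2. ] op 0.0206
[ 32.9  74.6 125.3]
```

```bash
python3 -m jog '[[[-0.012,0,0.04],[0,-0.08,0]],[[-0.01,0,0.04],[0,-0.08,0]],[[0,0,0.02],[0,0,0]]]'
python3 -c "
from h import *
st(); print(toJ(bot.get_state()['eef_pos']));plan(J(.0284,.0745,.0825),down(np.degrees(A)),3)"
```

```text
time_s: 7.2
eef_pos: [0.6429, 0.2424, 0.1039]
orientation: [-3.129, 0.231, 0.002]
contact_force: [0.0, -0.5, -1.7]
opening: 0.0208
t 7.2 p [0.6429 0.2424 0.1039] x [ 0.989 -0.147 -0.002] z [-0.001  0.004 -1.   ] F [ 0.  -0.5 -1.7] op 0.0208
[ 28.2  74.7 103.9]
N 3 turn/row (4deg) [-0.02  0.01  0.  ] mm/row 7.1
[0.0, 0.0, 0.036] [0.0, 0.0, 0.036] [0.0, 0.0, 0.036]
```

Bottom is at z 56 mm, already below the fence and wedge tops, with no contact force. Lowering gently the rest of the way.

```bash
python3 -m jog '[[[0,0,0.036],[-0.02,0,0]],[[0,0,0.036],[-0.02,0,0]],[[0,0,0.02],[0,0,0]]]'
python3 -c "
from h import *
st(); print(toJ(bot.get_state()['eef_pos']))"
```

```text
time_s: 7.5
eef_pos: [0.6424, 0.2424, 0.0828]
orientation: [-3.132, 0.231, 0.005]
contact_force: [0.5, -0.5, -2.9]
opening: 0.0207
t 7.5 p [0.6424 0.2424 0.0828] x [ 0.989 -0.147 -0.003] z [-0.003  0.001 -1.   ] F [ 0.5 -0.5 -2.9] op 0.0207
[27.7 74.6 82.8]
```

```bash
python3 -m jog '[[[0,0,0.01],[0,0,0]],[[0,0,0],[0,0,0]]]'
python3 -m jog '[[[0,0,0.008],[0,0,0]],[[0,0,0],[0,0,0]]]'
python3 -c "
from h import *
st(); print(toJ(bot.get_state()['eef_pos']))"
```

```text
time_s: 7.7
eef_pos: [0.6426, 0.2428, 0.0818]
orientation: [-3.132, 0.231, 0.004]
contact_force: [-0.3, 0.4, -1.6]
opening: 0.0209
time_s: 7.9
eef_pos: [0.643, 0.2432, 0.0819]
orientation: [-3.131, 0.231, 0.002]
contact_force: [0.3, 0.6, -0.9]
opening: 0.0206
t 7.9 p [0.643  0.2432 0.0819] x [ 0.989 -0.147 -0.002] z [-0.001  0.002 -1.   ] F [ 0.3  0.6 -0.9] op 0.0206
[28.1 75.5 81.9]
```

```bash
python3 -m jog '[[[0,0,0.01],[0,0,0]],[[0,0,0],[0,0,0]]]'
python3 -m jog '[[[0,0,0],[0,0,0]],[[0,0,0],[0,0,0]],[[0,0,0],[0,0,0]],[[0,0,0],[0,0,0]],[[0,0,0],[0,0,0]]]' 0
python3 -m jog '[[[0,0,-0.1],[0,0,0]],[[0,0,-0.2],[0,0,0]],[[0,0,-0.25],[0,0,0]],[[0,0,-0.25],[0,0,0]],[[0,0,-0.25],[0,0,0]]]'
python3 -m jog '[[[0,0,-0.25],[0,0,0]],[[0,0,-0.05],[0,0,0]]]'
python3 - <<'E'
from h import *
st();c=snap("wrist","w5",(150,0,430,210),2.8)
E
```

```text
time_s: 8.1
eef_pos: [0.6435, 0.2438, 0.0818]
orientation: [-3.13, 0.231, -0.0]
contact_force: [0.8, 0.4, -1.8]
opening: 0.0205
time_s: 8.6
eef_pos: [0.6438, 0.2437, 0.0812]
orientation: [-3.13, 0.231, -0.001]
contact_force: [0.6, -0.6, -0.7]
opening: 0.0855
time_s: 9.1
eef_pos: [0.6409, 0.242, 0.2879]
orientation: [3.13, -0.231, -0.022]
contact_force: [1.1, 0.3, 1.2]
opening: 0.0855
time_s: 9.3
eef_pos: [0.6425, 0.2423, 0.3549]
orientation: [-3.132, 0.232, 0.009]
contact_force: [0.4, -0.6, 0.5]
opening: 0.0855
t 9.3 p [0.6425 0.2423 0.3549] x [ 0.989 -0.147 -0.006] z [-0.005  0.001 -1.   ] F [ 0.4 -0.6  0.5] op 0.0855
```

View pics/w5.png

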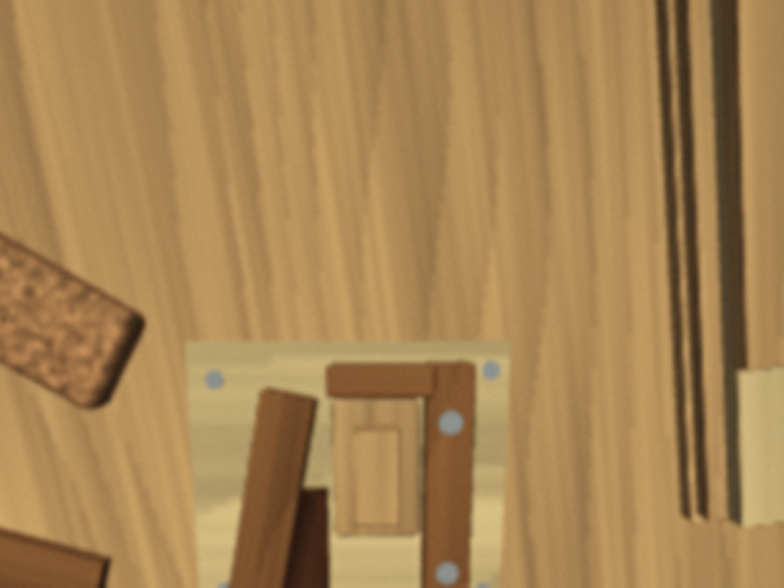

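The view shows the block standing square in the bay between wedge and fence, clear of the end stop (front edge row 397, block edge row 400 at shoulder height). Next is the hammer.

```bash
python3 -c "
from h import *
plan((.50,-.44,.30),down(-98),23)"
```

```text
N 23 turn/row (4deg) [0.   0.   0.97] mm/row 30.4
[-0.009, 0.151, 0.012] [0.002, 0.152, 0.012] [0.012, 0.151, 0.012] [0.022, 0.15, 0.012] [0.032, 0.148, 0.012] [0.042, 0.146, 0.012] [0.052, 0.142, 0.012] [0.061, 0.138, 0.012] [0.071, 0.134, 0.012] [0.08, 0.129, 0.012] [0.088, 0.123, 0.012] [0.096, 0.117, 0.012] [0.104, 0.11, 0.012] [0.111, 0.103, 0.012] [0.118, 0.095, 0.012] [0.124, 0.087, 0.012] [0.13, 0.078, 0.012] [0.135, 0.069, 0.012] [0.139, 0.06, 0.012] [0.143, 0.05, 0.012] [0.146, 0.04, 0.012] [0.148, 0.03, 0.012] [0.15, 0.02, 0.012]
```

```bash
python3 -m jog '[[[-0.01,0.15,0],[0,0,1]],[[0,0.15,0],[0,0,1]],[[0.01,0.15,0],[0,0,1]],[[0.02,0.15,0],[0,0,1]],[[0.03,0.15,0],[0,0,1]]]' 0 | tail -1
python3 -m jog '[[[0.04,0.145,0],[0,0,1]],[[0.05,0.14,0],[0,0,1]],[[0.06,0.14,0],[0,0,1]],[[0.07,0.135,0],[0,0,1]],[[0.08,0.13,0],[0,0,1]]]' | head -2
python3 -m jog '[[[0.09,0.125,0],[0,0,1]],[[0.1,0.115,0],[0,0,1]],[[0.105,0.11,0.01],[0,0,1]],[[0.11,0.105,0.02],[0,0,1]],[[0.12,0.095,0.02],[0,0,1]]]' | head -2
python3 -m jog '[[[0.125,0.085,0.02],[0,0,1]],[[0.13,0.08,0.02],[0,0,1]],[[0.135,0.07,0.03],[0,0,1]],[[0.14,0.06,0.03],[0,0,1]],[[0.14,0.05,0.03],[0,0,1]]]' | head -2
python3 -c "
from h import *
st();plan((.50,-.44,.28),down(-98),3)"
```

```text
opening: 0.0855
time_s: 10.35
eef_pos: [0.5659, -0.0591, 0.3372]
time_s: 10.85
eef_pos: [0.5232, -0.2123, 0.3195]
time_s: 11.35
eef_pos: [0.4753, -0.3621, 0.2846]
t 11.35 p [ 0.4753 -0.3621  0.2846] x [-0.025 -1.    -0.01 ] z [-0.047  0.011 -0.999] F [-0.  -0.4  1.1] op 0.0855
N 3 turn/row (4deg) [0.23 0.04 0.55] mm/row 27.3
[0.129, -0.045, 0.004] [0.127, -0.049, 0.005] [0.125, -0.054, 0.006]
```

```bash
python3 -m jog '[[[0.13,-0.045,0],[0.23,0.04,0.55]],[[0.13,-0.05,0],[0.23,0.04,0.55]],[[0.125,-0.055,0],[0.23,0.04,0.55]],[[0,0,0],[0,0,0]],[[0,0,0],[0,0,0]]]' | head -2
python3 - <<'E'
from h import *
st();c=snap("wrist","w6",scale=1.4)
E
```

```text
time_s: 11.85
eef_pos: [0.4962, -0.4452, 0.2717]
t 11.85 p [ 0.4962 -0.4452  0.2717] x [-0.151 -0.989 -0.007] z [-0.009  0.008 -1.   ] F [-0.8  0.3  0.4] op 0.0857
```

View pics/w6.png

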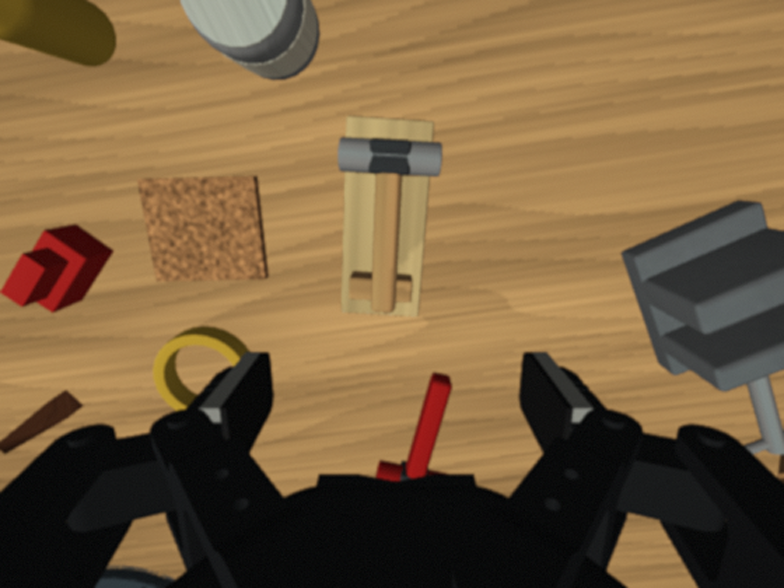

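The wrist view shows the hammer on its rest: head (340,154) to (441,158), handle down to (384,308).

```bash
python3 - <<'E'
from h import *
c=load("w6")
for n,(u,v,z) in dict(hl=(340,154,.05),hr=(441,158,.05),hc=(391,156,.057),handtop=(388,175,.063),handend=(384,310,.06),r0=(346,116,.01),r1=(433,122,.01),r2=(418,316,.01),r3=(342,313,.01)).items(): print(n,px2w(c,u/1.4,v/1.4,z).round(4))
o=np.array([(346,116),(433,122),(418,316),(342,313)])/1.4
s,r=fit(c,o,[(95,40,10),(95,-40,10),(-95,-40,10),(-95,40,10)]);print(s,r,"hammer",s[0]+.06*np.cos(s[2]),s[1]+.06*np.sin(s[2]))
o=np.array([(340,154),(441,158),(376,305),(396,305)])/1.4
print(fit(c,o,[(0,42,50),(0,-42,50),(-133,11,63),(-133,-11,63)]))
E
```

```text
hl [ 0.5795 -0.4094  0.05  ]
hr [ 0.5637 -0.4921  0.05  ]
hc [ 0.5714 -0.4513  0.057 ]
handtop [ 0.5571 -0.4467  0.063 ]
handend [ 0.4415 -0.4249  0.06  ]
r0 [ 0.6125 -0.4156  0.01  ]
r1 [ 0.5956 -0.4926  0.01  ]
r2 [ 0.4125 -0.4539  0.01  ]
r3 [ 0.4272 -0.377   0.01  ]
[ 0.51162559 -0.43472623 -0.20703825] [0.5 0.7 1.3 0.6] hammer 0.5703442315735662 -0.44705997188517665
(array([ 0.57309143, -0.45104867, -0.1855156 ]), array([1.2, 1.5, 3.2, 3.9]))
```

```bash
cat >> h.py <<'E'
def hpose(o,yaw,g=.053,t=36,back=0):
    "tool pose gripping a hammer with origin o (xyz), yaw rad"
    hx=np.array([np.cos(yaw),np.sin(yaw),0]); hy=np.array([-hx[1],hx[0],0]); t=np.radians(t)
    z=np.sin(t)*hx-np.cos(t)*np.array([0,0,1]); x=-hy; y=np.cross(z,x)
    return np.array(o)-g*hx+(bot.grasp_offset-back)*z, R.from_matrix(np.c_[x,y,z])
H0=(.5715,-.4495,.05); HY=-.196
E
python3 -c "
from h import *
p,r=hpose(H0,HY,back=.09); print(p); plan(p,r,10)
print(hpose(H0,HY)[0])"
```

```text
[ 0.4784081  -0.43101669  0.10768291]
N 10 turn/row (4deg) [0.91 0.03 0.06] mm/row 16.6
[-0.005, 0.009, 0.082] [-0.005, 0.014, 0.081] [-0.005, 0.019, 0.08] [-0.005, 0.025, 0.079] [-0.005, 0.03, 0.077] [-0.005, 0.034, 0.075] [-0.005, 0.039, 0.073] [-0.005, 0.044, 0.07] [-0.005, 0.048, 0.067] [-0.005, 0.052, 0.064] 
[ 0.5302959  -0.44131897  0.03487138]
```

```bash
python3 -m jog '[[[-0.005,0.01,0.08],[0.91,0.03,0.06]],[[-0.005,0.014,0.08],[0.91,0.03,0.06]],[[-0.005,0.02,0.08],[0.91,0.03,0.06]],[[-0.005,0.025,0.08],[0.91,0.03,0.06]],[[-0.005,0.03,0.075],[0.91,0.03,0.06]]]' | head -2
python3 -m jog '[[[-0.005,0.035,0.075],[0.91,0.03,0.06]],[[-0.005,0.04,0.07],[0.91,0.03,0.06]],[[-0.005,0.045,0.07],[0.91,0.03,0.06]],[[-0.005,0.05,0.065],[0.91,0.03,0.06]],[[-0.005,0.05,0.06],[0.91,0.03,0.06]]]' | head -2
python3 -c "
from h import *
p,r=hpose(H0,HY,back=.03); st(); plan(p,r,4)"
```

```text
time_s: 12.4
eef_pos: [0.4881, -0.4332, 0.1891]
time_s: 12.9
eef_pos: [0.4774, -0.4209, 0.1086]
t 12.9 p [ 0.4774 -0.4209  0.1086] x [-0.187 -0.982  0.006] z [ 0.581 -0.115 -0.805] F [ 0.9 -0.6 -0.5] op 0.0857
N 4 turn/row (4deg) [-0.02  0.    0.03] mm/row 15.8
[0.012, -0.002, 0.078] [0.012, -0.002, 0.078] [0.012, -0.002, 0.078] [0.012, -0.002, 0.078]
```

```bash
python3 -m jog '[[[0.015,-0.002,0.08],[0,0,0.03]],[[0.013,-0.002,0.08],[0,0,0.03]],[[0.012,-0.002,0.078],[0,0,0.03]],[[0.008,0,0.06],[0,0,0]],[[0,0,0],[0,0,0]]]' | head -2
python3 -c "
from h import *
p,r=hpose(H0,HY); st(); plan(p,r,3)"
```

```text
time_s: 13.4
eef_pos: [0.5097, -0.4311, 0.0566]
t 13.4 p [ 0.5097 -0.4311  0.0566] x [-0.189 -0.982 -0.001] z [ 0.578 -0.11  -0.808] F [-0.1  0.1 -0.3] op 0.0854
N 3 turn/row (4deg) [-0.01  0.02  0.02] mm/row 10.5
[0.01, -0.008, 0.051] [0.01, -0.008, 0.051] [0.01, -0.009, 0.051]
```

```bash
python3 -m jog '[[[0.015,-0.01,0.05],[0,0,0]],[[0.012,-0.01,0.05],[0,0,0]],[[0.008,-0.006,0.045],[0,0,0]],[[0,0,0],[0,0,0]]]' | head -2
python3 -c "
from h import *
p,r=hpose(H0,HY); st(); plan(p,r,1)"
```

```text
time_s: 13.8
eef_pos: [0.531, -0.4423, 0.036]
t 13.8 p [ 0.531  -0.4423  0.036 ] x [-0.188 -0.982 -0.   ] z [ 0.579 -0.111 -0.808] F [ 0.7  0.9 -0.2] op 0.0853
N 1 turn/row (4deg) [-0.03  0.06  0.07] mm/row 1.7
[-0.004, 0.007, 0.002]
```

```bash
python3 -m jog '[[[0,0,0],[0,0,0]],[[0,0,0],[0,0,0]],[[0,0,0],[0,0,0]],[[0,0,0],[0,0,0]],[[0,0,0],[0,0,0]]]' 255 | tail -2
python3 -m jog '[[[0,0,0],[0,0,0]],[[0,0,0],[0,0,0]]]' | tail -2
python3 - <<'E'
from h import *
st(); c=snap("wrist","w7",scale=1.4)
E
```

```text
contact_force: [0.8, -0.9, -2.2]
opening: 0.0212
contact_force: [1.4, -0.2, -1.4]
opening: 0.0212
t 14.5 p [ 0.5307 -0.4424  0.0366] x [-0.189 -0.982 -0.   ] z [ 0.579 -0.111 -0.808] F [ 1.4 -0.2 -1.4] op 0.0212
```

View pics/w7.png

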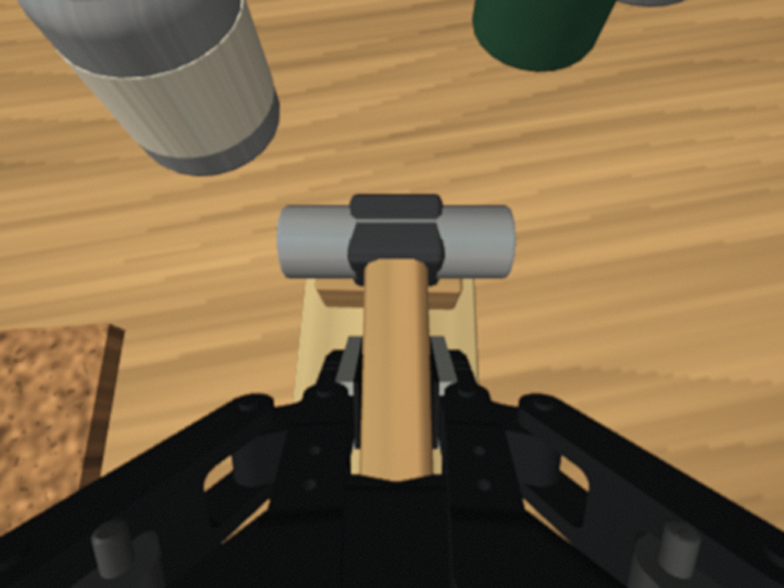

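The hammer is gripped straight in the hand, head (279,242) to (514,242), still on its rest.

```bash
cat >> h.py <<'E'
P0=np.array([.5307,-.4424,.0366])
_z=np.array([.579,-.111,-.808]);_x=np.array([-.189,-.982,0])
R0=R.from_matrix(np.c_[_x,np.cross(_z,_x),_z])
E
python3 - <<'E'
from h import *
c=load("w7"); 
a,b=px2w(c,279/1.4,242/1.4,.05),px2w(c,514/1.4,242/1.4,.05); m=(a+b)/2; print(a,b,m,np.linalg.norm(a-b), np.degrees(np.arctan2(*(a-b)[:2])))
print("TCP->head world",m-P0,"R0 true",rot(bot.get_state()["orientation"]).as_matrix().round(4).tolist())
t=load("top0")
for n,p in dict(spare1=(366,372),spare2=(400,354),off=(291,344),red=(424,292)).items(): print(n,toJ(px2w(t,p[0]/1.4,p[1]/1.4,.02)))
E
python3 -m jog '[[[0,-0.06,-0.08],[0,0,0]],[[0,-0.06,-0.08],[0,0,0]],[[0,-0.06,-0.08],[0,0,0]],[[0,-0.06,-0.08],[0,0,0]],[[0,-0.06,-0.08],[0,0,0]]]'
python3 -c "
from h import *
st()"
```

```text
[ 0.57910301 -0.40695442  0.05      ] [ 0.56237435 -0.49421223  0.05      ] [ 0.57073868 -0.45058333  0.05      ] 0.08884690942127065 10.852791927582858
TCP->head world [ 0.04003868 -0.00818333  0.0134    ] R0 true [[-0.1886, -0.7932, 0.579], [-0.9821, 0.1524, -0.1111], [-0.0001, -0.5896, -0.8077]]
spare1 [-248.9 -189.6   20. ]
spare2 [-195.9 -264.4   20. ]
off [-206.6   -3.1   20. ]
red [ -40.8 -302.3   20. ]
time_s: 15.05
eef_pos: [0.5294, -0.44, 0.1335]
orientation: [-1.697, 2.057, -0.653]
contact_force: [0.1, -0.5, -3.7]
opening: 0.0214
t 15.05 p [ 0.5294 -0.44    0.1335] x [-0.188 -0.982 -0.006] z [ 0.572 -0.104 -0.814] F [ 0.1 -0.5 -3.7] op 0.0214
```

```bash
cat >> h.py <<'E'
def ht(x,y,z):
    "TCP pose for the hammer head at jig mm"
    _,r=hpose((0,0,0),A,t=36.1); return J(x/1e3-.0409,y/1e3+.0005,z/1e3-.0134),r
def hs():
    "head position in jig mm"
    s=bot.get_state(); r=rot(s["orientation"]); o=R0.inv().apply([.0401,-.0082,.0134]); st(); print("head(jig)",toJ(s["eef_pos"]+r.apply(o)))
    F=np.array(s["contact_force"]); print("F jig y",round(float(-np.sin(A)*F[0]+np.cos(A)*F[1]),1))
def go(x,y,z,n): hs(); plan(*ht(x,y,z),n)
E
python3 -c "
from h import *
go(-85,-330,130,8)"
```

```text
t 15.05 p [ 0.5294 -0.44    0.1335] x [-0.188 -0.982 -0.006] z [ 0.572 -0.104 -0.814] F [ 0.1 -0.5 -3.7] op 0.0214
head(jig) [  57.6 -619.2  146.5]
F jig y -0.5
N 8 turn/row (4deg) [ 0.02 -0.03 -0.07] mm/row 40.2
[-0.176, 0.085, -0.047] [-0.176, 0.084, -0.046] [-0.177, 0.083, -0.046] [-0.177, 0.083, -0.046] [-0.178, 0.082, -0.045] [-0.178, 0.081, -0.045] [-0.179, 0.08, -0.045] [-0.179, 0.079, -0.044]
```

```bash
python3 -m jog '[[[-0.12,0.06,-0.03],[0,0,-0.07]],[[-0.175,0.085,-0.045],[0,0,-0.07]],[[-0.175,0.085,-0.045],[0,0,-0.07]],[[-0.175,0.085,-0.045],[0,0,-0.07]],[[-0.175,0.08,-0.045],[0,0,-0.07]]]' | head -2
python3 -m jog '[[[-0.175,0.08,-0.045],[0,0,-0.07]],[[-0.175,0.08,-0.045],[0,0,-0.07]],[[-0.175,0.08,-0.045],[0,0,-0.07]],[[-0.03,0,0],[0,0,0]]]' | head -2
python3 -c "
from h import *
go(-85,-200,105,4)"
```

```text
time_s: 15.55
eef_pos: [0.4698, -0.2617, 0.1231]
time_s: 15.95
eef_pos: [0.4301, -0.1402, 0.1135]
t 15.95 p [ 0.4301 -0.1402  0.1135] x [-0.159 -0.987  0.022] z [ 0.568 -0.11  -0.816] F [ 0.8 -0.6 -3.4] op 0.0212
head(jig) [ -84.7 -335.9  126.4]
F jig y -0.5
N 4 turn/row (4deg) [ 0.05 -0.09  0.01] mm/row 34.4
[-0.17, 0.015, 0.018] [-0.17, 0.016, 0.019] [-0.17, 0.016, 0.02] [-0.17, 0.016, 0.021]
```

```bash
python3 -m jog '[[[-0.12,0.01,0.01],[0.05,-0.12,0]],[[-0.17,0.016,0.01],[0.05,-0.12,0]],[[-0.17,0.016,0.02],[0.05,-0.1,0]],[[-0.17,0.016,0.02],[0.05,-0.05,0]],[[-0.02,0,0],[0,0,0]]]' | head -2
python3 -c "
from h import *
go(-85,-200,52,3)"
```

```text
time_s: 16.45
eef_pos: [0.4434, -0.0463, 0.101]
t 16.45 p [ 0.4434 -0.0463  0.101 ] x [-0.146 -0.989  0.003] z [ 0.581 -0.089 -0.809] F [ 0.3  0.6 -3.3] op 0.0214
head(jig) [ -85.6 -240.7  114.3]
F jig y 0.7
N 3 turn/row (4deg) [ 0.01 -0.01  0.01] mm/row 24.8
[-0.068, 0.06, 0.085] [-0.068, 0.06, 0.085] [-0.068, 0.06, 0.085]
```

```bash
python3 -m jog '[[[-0.12,0.01,0.01],[0,0,0]],[[-0.09,0.04,0.06],[0,0,0]],[[-0.01,0.07,0.1],[0,0,0]],[[0,0.06,0.08],[0,0,0]],[[0,0,0],[0,0,0]]]' | head -2
python3 -c "
from h import *
go(-24,-197,50,3)"
```

```text
time_s: 16.95
eef_pos: [0.4495, -0.0056, 0.0382]
t 16.95 p [ 0.4495 -0.0056  0.0382] x [-0.145 -0.989  0.004] z [ 0.58  -0.089 -0.809] F [-0.2 -0.7 -3.2] op 0.0213
head(jig) [ -85.6 -199.5   51.5]
F jig y -0.7
N 3 turn/row (4deg) [ 0.01 -0.01  0.02] mm/row 20.6
[-0.004, -0.082, 0.062] [-0.004, -0.082, 0.063] [-0.004, -0.081, 0.063]
```

```bash
python3 -m jog '[[[-0.004,-0.07,0.052],[0,0,0]],[[-0.004,-0.085,0.062],[0,0,0]],[[-0.004,-0.08,0.062],[0,0,0]],[[0,-0.015,0.01],[0,0,0]],[[0,0,0],[0,0,0]]]' | head -4
python3 - <<'E'
from h import *
go(-22,-190,50,1)
snap("wrist","w8",scale=1.4)
E
```

```text
time_s: 17.45
eef_pos: [0.5118, -0.0128, 0.0393]
orientation: [-1.741, 2.014, -0.652]
contact_force: [-0.3, 0.5, -2.9]
t 17.45 p [ 0.5118 -0.0128  0.0393] x [-0.146 -0.989  0.004] z [ 0.576 -0.088 -0.812] F [-0.3  0.5 -2.9] op 0.0214
head(jig) [ -22.8 -197.4   52.4]
F jig y 0.5
N 1 turn/row (4deg) [ 0.11 -0.03  0.05] mm/row 8.1
[-0.038, 0.004, 0.013]
```

View pics/w8.png

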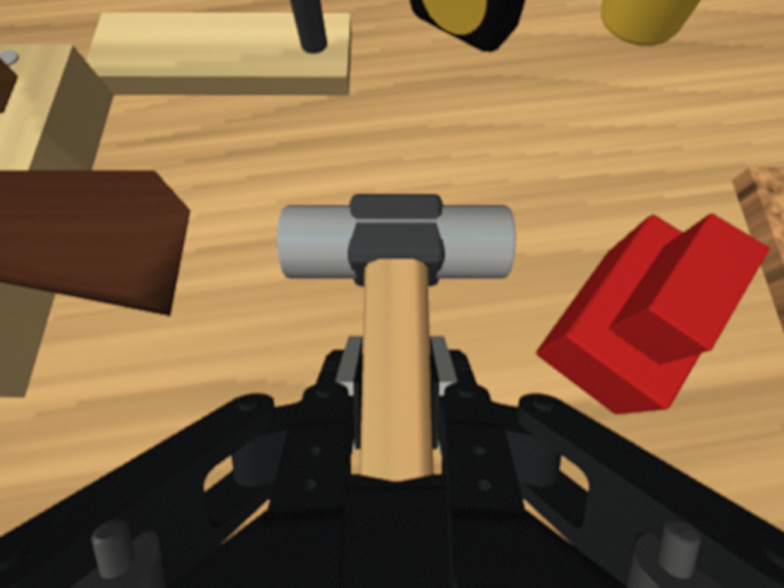

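The strike-side view shows the wedge butt at left (155,171), (190,210), (170,315), in line with the hammer head at rows 205 to 278, with the red block clear on the right. I'll check it by projection.

```bash
python3 - <<'E'
from h import *
c=load("w8")
for s in (4,8):
  print(s,[(w2px(c,J((x+.196*s)/1e3,(-115+.981*s)/1e3,z))*1.4).round() for x in(0,-48) for z in(.0645,.0355)])
print("head",[(w2px(c,J(-.0228,y,.0524))*1.4).round() for y in (-.1554,-.2394)])
E
```

```text
4 [array([163., 169.]), array([198., 209.]), array([135., 292.]), array([178., 316.])]
8 [array([153., 167.]), array([189., 208.]), array([124., 290.]), array([169., 314.])]
head [array([285., 242.]), array([507., 242.])]
```

Projection matches: slide is about 7.5 mm, butt at y -108. First tap.

```bash
python3 -m jog '[[[-0.1,0.003,0.005],[0.1,0,0]],[[-0.1,0.002,0.005],[0,0,0]],[[-0.07,0,0],[0,0,0]],[[-0.03,0,0],[0,0,0]]]' | tail -4
python3 -c "
from h import *
hs()"
python3 -m jog '[[[0.08,0,0],[0,0,0]],[[0.12,0,0],[0,0,0]],[[0.08,0,0],[0,0,0]]]' >/dev/null
python3 -c "
from h import *
hs()"
```

```text
eef_pos: [0.5176, 0.0463, 0.0377]
orientation: [-1.731, 2.017, -0.659]
contact_force: [2.4, -9.1, -3.8]
opening: 0.0214
t 17.9 p [0.5176 0.0463 0.0377] x [-0.153 -0.988  0.003] z [ 0.581 -0.092 -0.809] F [ 2.4 -9.1 -3.8] op 0.0214
head(jig) [ -25.8 -138.5   51. ]
F jig y -8.7
t 18.2 p [ 0.5063 -0.0076  0.0383] x [-0.148 -0.989  0.003] z [ 0.579 -0.089 -0.81 ] F [-0.1 -0.1 -2.8] op 0.0213
head(jig) [ -29.1 -193.2   51.5]
F jig y -0.1
```

```bash
python3 -m jog '[[[-0.09,-0.02,0.02],[0,0,0]],[[-0.1,-0.014,0.012],[0,0,0]],[[-0.09,0,0],[0,0,0]],[[-0.06,0,0],[0,0,0]]]' | tail -2
python3 -c "
from h import *
hs()"
python3 -m jog '[[[0.08,0,0],[0,0,0]],[[0.12,-0.004,0.002],[0,0,0]],[[0.08,-0.004,0.002],[0,0,0]]]' >/dev/null
python3 -c "
from h import *
hs()"
```

```text
contact_force: [3.7, -9.7, -3.4]
opening: 0.0211
t 18.6 p [0.5217 0.0555 0.0372] x [-0.156 -0.988  0.003] z [ 0.576 -0.094 -0.812] F [ 3.7 -9.7 -3.4] op 0.0211
head(jig) [ -23.1 -128.9   50.3]
F jig y -9.0
t 18.9 p [0.5119 0.0019 0.0381] x [-0.152 -0.988  0.003] z [ 0.574 -0.09  -0.814] F [ 0.1  0.2 -2.4] op 0.0212
head(jig) [ -24.8 -183.1   51.1]
F jig y 0.2
```

```bash
python3 -m jog '[[[-0.09,-0.015,0.014],[0,0,0]],[[-0.1,-0.012,0.012],[0,0,0]],[[-0.09,0,0],[0,0,0]],[[-0.07,0,0],[0,0,0]]]' | tail -2
python3 -c "
from h import *
hs()"
python3 -m jog '[[[0.08,0,0],[0,0,0]],[[0.12,-0.004,0.002],[0,0,0]],[[0.08,-0.004,0.002],[0,0,0]]]' >/dev/null
python3 -c "
from h import *
hs()"
```

```text
contact_force: [4.4, -9.4, -3.6]
opening: 0.0212
t 19.3 p [0.5262 0.0669 0.0372] x [-0.16  -0.987  0.003] z [ 0.571 -0.095 -0.816] F [ 4.4 -9.4 -3.6] op 0.0212
head(jig) [ -20.3 -117.    50. ]
F jig y -8.7
t 19.6 p [0.5162 0.0134 0.038 ] x [-0.156 -0.988  0.002] z [ 0.569 -0.092 -0.817] F [ 1.2 -0.2 -3.2] op 0.0215
head(jig) [ -22.2 -171.3   50.7]
F jig y 0.0
```

```bash
python3 -c "
from h import *
plan(*ht(-17,-165,50),1)"
python3 -m jog '[[[-0.09,-0.015,0.014],[0.1,0,0]],[[-0.1,-0.012,0.012],[0.1,0,0]],[[-0.09,0,0],[0,0,0]],[[-0.06,0,0],[0,0,0]]]' | tail -2
python3 -c "
from h import *
hs()"
python3 -m jog '[[[0.08,0,0],[0,0,0]],[[0.12,-0.004,0.002],[0,0,0]],[[0.08,-0.004,0.002],[0,0,0]]]' >/dev/null
python3 -c "
from h import *
hs()"
```

```text
N 1 turn/row (4deg) [ 0.22 -0.1  -0.08] mm/row 8.2
[-0.03, -0.018, 0.021] 
contact_force: [2.4, -12.7, -3.6]
opening: 0.0214
t 20.0 p [0.5304 0.0763 0.037 ] x [-0.164 -0.986  0.004] z [ 0.578 -0.099 -0.81 ] F [  2.4 -12.7  -3.6] op 0.0214
head(jig) [ -17.6 -107.3   50.3]
F jig y -12.2
t 20.3 p [0.52   0.0224 0.0378] x [-0.16  -0.987  0.003] z [ 0.576 -0.096 -0.812] F [ 1.7 -0.3 -2. ] op 0.0213
head(jig) [ -19.9 -162.    50.9]
F jig y -0.0
```

```bash
python3 -m jog '[[[-0.09,-0.012,0.012],[0,0,-0.1]],[[-0.1,-0.012,0.012],[0,0,-0.1]],[[-0.08,0,0],[0,0,0]],[[-0.03,0,0],[0,0,0]],[[-0.03,0,0],[0,0,0]]]' | tail -2
python3 -c "
from h import *
hs()"
python3 -m jog '[[[0.08,0,0],[0,0,0]],[[0.12,-0.004,0.002],[0,0,0]],[[0.08,-0.004,0.002],[0,0,0]]]' >/dev/null
python3 -c "
from h import *
hs()"
```

```text
contact_force: [-5.5, -43.3, -0.5]
opening: 0.0215
t 20.8 p [0.5296 0.0798 0.0355] x [-0.168 -0.986  0.014] z [ 0.57  -0.109 -0.815] F [ -5.5 -43.3  -0.5] op 0.0215
head(jig) [ -18.9 -104.    48.5]
F jig y -43.6
t 21.1 p [0.5178 0.0235 0.0365] x [-0.169 -0.986  0.014] z [ 0.567 -0.109 -0.816] F [ 0.1 -0.5 -1.6] op 0.0213
head(jig) [ -22.1 -161.5   49.2]
F jig y -0.5
```

```bash
python3 -c "
from h import *
plan(*ht(-15,-158,50),1)"
python3 -m jog '[[[-0.09,-0.015,0.014],[0.1,-0.12,-0.1]],[[-0.1,-0.012,0.01],[0.1,-0.12,-0.1]],[[-0.07,0,0],[0,0,0]],[[-0.025,0,0],[0,0,0]],[[-0.02,0,0],[0,0,0]]]' | tail -2
python3 -c "
from h import *
hs()"
python3 -m jog '[[[0.08,0,0],[0,0,0]],[[0.12,-0.004,0.002],[0,0,0]],[[0.08,-0.004,0.002],[0,0,0]]]' >/dev/null
python3 -c "
from h import *
hs()"
```

```text
N 1 turn/row (4deg) [ 0.21 -0.34 -0.13] mm/row 7.8
[-0.015, -0.03, 0.02] 
contact_force: [-6.6, -34.8, -1.9]
opening: 0.0215
t 21.6 p [0.5287 0.0788 0.0349] x [-0.158 -0.987  0.009] z [ 0.576 -0.1   -0.811] F [ -6.6 -34.8  -1.9] op 0.0215
head(jig) [ -19.7 -104.7   48.1]
F jig y -35.4
t 21.9 p [0.5183 0.0231 0.0358] x [-0.156 -0.988  0.009] z [ 0.574 -0.099 -0.813] F [-0.1  0.2 -3.4] op 0.021
head(jig) [ -21.6 -161.3   48.8]
F jig y 0.2
```

```bash
cat >> h.py <<'E'
def headcheck(fn):
    snap("wrist",fn); a=np.load("pics/w7.npy");b=np.load("pics/"+fn+".npy")
    a,b=[cv2.resize(i,None,fx=4,fy=4,interpolation=cv2.INTER_CUBIC) for i in(a,b)]
    for n,(u0,v0,u1,v1) in dict(L=(205,150,250,196),R=(317,150,362,196),H=(255,190,312,250)).items():
        t=a[v0*4:v1*4,u0*4:u1*4]; s=b[v0*4-60:v1*4+60,u0*4-60:u1*4+60]
        m=cv2.matchTemplate(s,t,cv2.TM_CCOEFF_NORMED); _,sc,_,l=cv2.minMaxLoc(m); print(n,"shift px",(l[0]-60)/4,(l[1]-60)/4,round(sc,3))
E
python3 -c "
from h import *
headcheck('w9'); go(-85,-175,52,3)"
```

```text
L shift px 1.0 -1.25 0.997
R shift px 1.0 -0.5 0.996
H shift px 0.5 -0.5 0.939
t 21.95 p [0.5181 0.0217 0.0357] x [-0.158 -0.987  0.009] z [ 0.574 -0.099 -0.813] F [-0.9 -0.6 -4.4] op 0.0214
head(jig) [ -21.7 -162.8   48.8]
F jig y -0.7
N 3 turn/row (4deg) [ 0.04 -0.06 -0.01] mm/row 21.5
[0.022, 0.083, -0.065] [0.022, 0.083, -0.065] [0.021, 0.082, -0.066]
```

The hammer sat still in the hand (shift under 1 mm) and the wedge no longer advances. Withdrawing to -x from under the lamp.

```bash
python3 -m jog '[[[0.022,0.06,-0.05],[0.03,-0.06,0]],[[0.022,0.083,-0.065],[0.03,-0.06,0]],[[0.022,0.083,-0.065],[0.03,-0.06,0]],[[0.02,0.03,-0.03],[0,0,0]],[[0,-0.05,-0.07],[0,0,0]]]' | head -2
python3 -m jog '[[[0,-0.1,-0.14],[0,0,0]],[[0,-0.06,-0.09],[0,0,0]],[[0,0,0],[0,0,0]]]' | head -2
python3 -c "
from h import *
go(-85,-330,125,4)"
```

```text
time_s: 22.45
eef_pos: [0.4438, 0.0139, 0.0568]
time_s: 22.75
eef_pos: [0.443, 0.0146, 0.1163]
t 22.75 p [0.443  0.0146 0.1163] x [-0.152 -0.988 -0.003] z [ 0.578 -0.086 -0.812] F [-0.2 -0.4 -2.8] op 0.0211
head(jig) [ -94.9 -180.8  129.4]
F jig y -0.4
N 4 turn/row (4deg) [ 0.02 -0.   -0.02] mm/row 37.4
[0.187, -0.008, 0.012] [0.187, -0.008, 0.012] [0.187, -0.007, 0.012] [0.187, -0.007, 0.012]
```

```bash
python3 -m jog '[[[0.12,-0.008,0.005],[0,0,0]],[[0.187,-0.008,0],[0,0,0]],[[0.187,-0.008,0],[0,0,0]],[[0.187,-0.008,0],[0,0,0]],[[0.1,-0.03,0],[0,0,0]]]' | head -2
python3 -c "
from h import *
hs();plan(P0+[0,0,.10],R0,8)"
```

```text
time_s: 23.25
eef_pos: [0.4424, -0.0556, 0.1189]
t 23.25 p [ 0.4424 -0.0556  0.1189] x [-0.151 -0.989 -0.005] z [ 0.587 -0.086 -0.805] F [-0.1  0.4 -2.1] op 0.021
head(jig) [ -85.3 -250.3  132.5]
F jig y 0.4
N 8 turn/row (4deg) [-0.01  0.05  0.05] mm/row 49.6
[0.231, -0.08, 0.044] [0.23, -0.081, 0.045] [0.23, -0.082, 0.046] [0.229, -0.083, 0.046] [0.229, -0.084, 0.047] [0.228, -0.085, 0.048] [0.228, -0.086, 0.049] [0.227, -0.086, 0.049]
```

```bash
python3 -m jog '[[[0.2,-0.02,0.005],[0,0.05,0.05]],[[0.2,-0.03,0.01],[0,0.05,0.05]],[[0.2,-0.08,0.04],[0,0.05,0.05]],[[0.2,-0.08,0.045],[0,0.05,0.05]],[[0.2,-0.08,0.045],[0,0.05,0.05]]]' | head -2
python3 -m jog '[[[0.2,-0.08,0.045],[0,0.05,0.05]],[[0.2,-0.08,0.045],[0,0.05,0.05]]]' | head -2
python3 -c "
from h import *
st();plan(P0+[0,0,.08],R0,5)"
```

```text
time_s: 23.75
eef_pos: [0.4722, -0.2057, 0.1231]
time_s: 23.95
eef_pos: [0.4934, -0.2919, 0.1227]
t 23.95 p [ 0.4934 -0.2919  0.1227] x [-0.169 -0.985 -0.019] z [ 0.578 -0.084 -0.812] F [ 1.4  0.7 -3. ] op 0.0211
N 5 turn/row (4deg) [0.02 0.08 0.02] mm/row 31.0
[0.142, -0.048, 0.039] [0.142, -0.049, 0.04] [0.142, -0.049, 0.041] [0.141, -0.049, 0.042] [0.141, -0.049, 0.042]
```

```bash
python3 -m jog '[[[0.142,-0.048,0.035],[0.02,0.08,0.02]],[[0.142,-0.048,0.035],[0.02,0.08,0.02]],[[0.142,-0.048,0.035],[0.02,0.08,0.02]],[[0.142,-0.048,0.035],[0.02,0.08,0.02]],[[0.11,-0.04,0.03],[0.02,0.08,0.02]]]' | head -2
python3 -m jog '[[[0.02,0,0],[0,0,0]],[[0,0,0],[0,0,0]]]' | head -2
python3 -c "
from h import *
st();plan(P0+[0,0,.04],R0,4)"
```

```text
time_s: 24.45
eef_pos: [0.5219, -0.4384, 0.1075]
time_s: 24.65
eef_pos: [0.5194, -0.4426, 0.1026]
t 24.65 p [ 0.5194 -0.4426  0.1026] x [-0.19  -0.981 -0.026] z [ 0.555 -0.085 -0.828] F [ 0.2 -0.1 -3. ] op 0.021
N 4 turn/row (4deg) [ 0.13  0.07 -0.06] mm/row 7.1
[-0.002, 0.007, 0.035] [-0.002, 0.007, 0.035] [-0.002, 0.007, 0.035] [-0.003, 0.008, 0.035]
```

```bash
python3 -m jog '[[[-0.002,0.007,0.035],[0.13,0.1,-0.06]],[[-0.002,0.007,0.035],[0.13,0.1,-0.06]],[[-0.002,0.007,0.035],[0.13,0.1,-0.06]],[[-0.002,0.007,0.03],[0.13,0.1,-0.06]],[[0,0,0],[0,0,0]]]' | head -2
python3 -c "
from h import *
st();plan(P0+[0,0,.012],R0,3)"
```

```text
time_s: 25.15
eef_pos: [0.5275, -0.434, 0.0702]
t 25.15 p [ 0.5275 -0.434   0.0702] x [-0.187 -0.982 -0.006] z [ 0.57  -0.104 -0.815] F [ 0.1 -0.8 -2.6] op 0.0212
N 3 turn/row (4deg) [ 0.06  0.03 -0.01] mm/row 7.8
[0.013, 0.014, 0.034] [0.013, 0.015, 0.034] [0.013, 0.015, 0.034]
```

```bash
python3 -m jog '[[[0.016,0.015,0.034],[0.07,0.05,-0.01]],[[0.013,0.015,0.034],[0.07,0.05,-0.01]],[[0.01,0.01,0.02],[0.04,0,-0.01]],[[0,0,0],[0,0,0]]]' | head -2
python3 -c "
from h import *
st();plan(P0+[0,0,.004],R0,3)"
```

```text
time_s: 25.55
eef_pos: [0.5289, -0.4382, 0.0494]
t 25.55 p [ 0.5289 -0.4382  0.0494] x [-0.186 -0.983 -0.005] z [ 0.576 -0.105 -0.811] F [-0.3  0.2 -2.2] op 0.0211
N 3 turn/row (4deg) [ 0.02  0.03 -0.  ] mm/row 3.3
[0.006, 0.005, 0.014] [0.006, 0.005, 0.014] [0.006, 0.005, 0.014]
```

```bash
python3 -m jog '[[[0.01,0.006,0.016],[0.03,0.06,0]],[[0.009,0.006,0.014],[0.03,0.06,0]],[[0.006,0.005,0.008],[0.02,0.03,0]],[[0,0,0],[0,0,0]]]' | head -2
python3 -c "
from h import *
st();plan(P0+[0,0,.0],R0,3)"
```

```text
time_s: 25.95
eef_pos: [0.5297, -0.4434, 0.0413]
t 25.95 p [ 0.5297 -0.4434  0.0413] x [-0.192 -0.981  0.004] z [ 0.579 -0.116 -0.807] F [ 0.1  0.3 -3. ] op 0.0214
N 3 turn/row (4deg) [-0.   -0.02 -0.  ] mm/row 1.6
[-0.002, 0.004, 0.007] [-0.002, 0.004, 0.007] [-0.002, 0.004, 0.007]
```

```bash
python3 -m jog '[[[-0.003,0.005,0.009],[0,-0.03,0]],[[-0.002,0.004,0.007],[0,-0.03,0]],[[0,0,0],[0,0,0]]]' | head -4
python3 -c "
from h import *
st();plan(P0,R0,1)"
```

```text
time_s: 26.25
eef_pos: [0.5304, -0.4425, 0.0376]
orientation: [-1.694, 2.052, -0.67]
contact_force: [1.1, -0.1, -3.5]
t 26.25 p [ 0.5304 -0.4425  0.0376] x [-0.189 -0.982  0.   ] z [ 0.58  -0.112 -0.807] F [ 1.1 -0.1 -3.5] op 0.0216
N 1 turn/row (4deg) [-0.02 -0.01 -0.  ] mm/row 1.1
[-0.001, 0.002, 0.005]
```

```bash
python3 -m jog '[[[-0.001,0.004,0.007],[0,0,0]],[[0,0.003,0.004],[0,0,0]]]' | head -4
python3 -m jog '[[[0,0.003,0.004],[0,0,0]],[[0,0,0],[0,0,0]]]' | head -4
python3 -c "
from h import *
st();plan(P0,R0,1);headcheck('w10')"
```

```text
time_s: 26.45
eef_pos: [0.5311, -0.4429, 0.0364]
orientation: [-1.693, 2.05, -0.673]
contact_force: [-6.8, 4.3, 13.6]
time_s: 26.65
eef_pos: [0.5316, -0.4433, 0.0369]
orientation: [-1.693, 2.049, -0.676]
contact_force: [0.6, -0.5, -3.3]
t 26.65 p [ 0.5316 -0.4433  0.0369] x [-0.189 -0.982  0.002] z [ 0.583 -0.114 -0.805] F [ 0.6 -0.5 -3.3] op 0.0211
N 1 turn/row (4deg) [-0.08 -0.03  0.02] mm/row 1.3
[-0.004, 0.005, -0.002] 
L shift px 0.75 -1.25 0.997
R shift px 0.75 -0.25 0.996
H shift px 0.5 0.25 0.981
```

```bash
python3 -m jog '[[[0,0,0.002],[0,0,0]],[[0,0,0],[0,0,0]],[[0,0,0],[0,0,0]],[[0,0,0],[0,0,0]],[[0,0,0],[0,0,0]]]' 0 | tail -2
python3 -m jog '[[[0,0,-0.05],[0,0,0]],[[0,0,-0.1],[0,0,0]],[[0,0,-0.15],[0,0,0]],[[0,0,-0.2],[0,0,0]],[[0,-0.05,-0.2],[0,0,0]]]' | tail -4
python3 -m jog '[[[0,-0.1,-0.2],[0,0,0]],[[0,-0.1,-0.2],[0,0,0]],[[0,0,0],[0,0,0]]]' | head -2
python3 - <<'E'
from h import *
st(); c=snap("top","top1"); im=np.load("pics/top1.npy"); a=np.load("pics/top0.npy")
f=lambda i,x:cv2.resize(i[x[1]:x[3],x[0]:x[2]],None,fx=3,fy=3,interpolation=cv2.INTER_CUBIC)
r=(165,130,425,230); cv2.imwrite("pics/cmp.png",np.vstack([f(a,r),f(im,r)])[:600])
E
```

```text
contact_force: [-0.3, -0.0, -0.6]
opening: 0.0853
eef_pos: [0.4549, -0.4265, 0.1556]
orientation: [-1.694, 2.05, -0.667]
contact_force: [1.0, 0.3, 0.7]
opening: 0.0852
time_s: 28.0
eef_pos: [0.4367, -0.4244, 0.2531]
t 28.0 p [ 0.4367 -0.4244  0.2531] x [-0.192 -0.981  0.004] z [ 0.58  -0.116 -0.806] F [ 0.  -1.2 -0.5] op 0.0854
```

View pics/cmp.png

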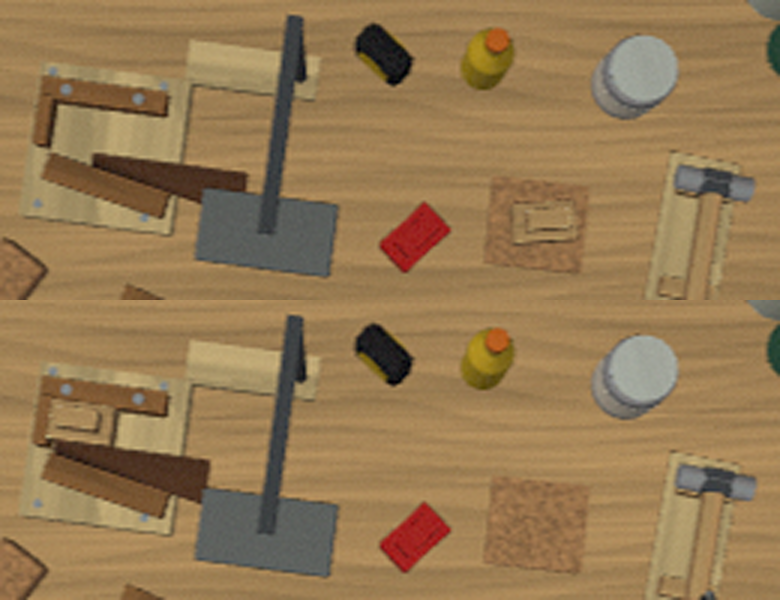

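```bash
python3 -c "
from rig import bot
print(bot.close_job())"
```

```text
the job is handed in; nothing more can be done
None
```

The job is done and handed in at about 28 s of the 72 s allowed; no verdict came back.

- **Block:** it stands tenon up in the bay. The last top view shows it against the fence, with the wedge driven in beside it.
- **Wedge:** I gave it six separate taps, drawing the hammer back about 55 mm between them. By the hammer's position it went from about 7 mm to about 54 mm of travel. Taps 5 and 6 ended at the same place to within 1 mm, so it had stopped advancing.
- **Tap force:** the readings were about 9–12 N on taps 1 to 4, 44 N on tap 5 and 35 N on tap 6. The last two are firmer than the 12–20 N given as enough. They were hammer-on-butt forces, well under the 120 N wrist limit.
- **Hammer:** it is back on its rest the way it lay, within about 2 mm in the before/after top view. It touched down at about 14 N, and it had shifted about a pixel (under 1 mm) in the hand.
- **Other things:** the items in that view (glue, tin, tape measure, red block) had not moved. The view did not show all of the sanding block and offcut. The tape roll, spare wedge and red hammer were outside it, so I did not check those again.
- **Disagreement:** while placing the block, the tool pose and the wrist camera differed by 1–3 mm. I went by positions within the same picture, and the block went in without touching the fence or wedge.

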